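# Tighten the hook stand's bolt and hang the tea basket

## Task

The hook stand on this coffee sideboard has worked loose. With the hex key, tighten the recessed bolt in its foot clockwise until it stops, then put the key back in its block. After that, hang the tea basket by its handle on the stand's two hook prongs, and leave the two cups and the bowl where they are.

Things in the scene. Friction and masses are not known exactly. Their poses are not given: they have to be found in the camera images.
- key: Hex key, loose, 140 g, upright in its block. Steel hex shank 17 mm across flats, 55 mm long, last 5 mm tapered to 11.5; then a round collar 44 mm across (z 55 to 60), then a square pale wooden handle 30 x 30 mm (z 60 to 112). Origin at the shank's foot, z up along the key; x and y are square to the handle's sides; hex flats face +x and -x. The collar rests on the block.
- keyblock: Fixed dark wooden block 85 x 85 x 70 mm with one round upright hole, 28 mm across and 60 mm deep, in the middle of its top. Origin at the centre of its underside. With the key home the key's foot is 15 mm above this origin.
- stand: Fixed hook stand: dark wooden base 150 (x) x 320 (y) x 20 mm, origin at the centre of its underside. At its -y end, at (0, -85) mm, a steel bolt cup, 60 mm outside and 40 mm inside diameter, rim 60 mm above the origin, the bolt's head recessed in it. At its +y end the two-pronged hook, see hook.
- socket (a point): Centre of the mouth of the hex socket in the bolt's head, 6 mm below the cup's rim, 54 mm above the table. Socket 17.9 mm across flats, 14 mm deep, flat floor: with the key fully in, its foot is 14 mm below this point. z up; x is square to a flat of the hexagon; the axes turn with the bolt.
- bolt (a joint): Turn of the bolt (rad), growing clockwise seen from above. Starts between 0 and 0.7, stops hard at 2.7 (tight). Friction of 0.08 N m holds it where it is left. The key has about 6 degrees of play either way in the socket before it turns the bolt; let go, it stays standing in the socket, leaning a few degrees at most.
- hook (a point): Resting point midway between the two prongs at the height of their upper sides, 164 mm above the table; the stand's axes. Prongs: level 8 mm rods along x, at y +32 and -32 mm from here. Towards -x each ends in an upturned tip, 38 to 52 mm out, its top 16 mm above this point; towards +x in a post 67 mm out that goes down to the base, no higher than the prongs.
- basket: Tea basket, loose, 250 g (up to a fifth more or less): open pale wooden tray 72 (x) x 120 (y) x 40 mm with a rigid arched handle of 10 mm steel rod standing over it in its y-z plane. Origin at the centre of its underside, z up.
- basket_bar (a point): Middle of the handle's level top bar, 120 mm above the basket's underside; the bar is 10 mm thick and runs 45 mm to either side along the basket's y. Below it the arch is open, 75 mm high down to the tray's rim and about 105 mm wide. The basket's axes. Hung up, this point is about 5 mm above hook, the bar lying across both prongs.
- cup_a: Bystander: white cup, 84 mm across, 75 mm high, handle at its +y. Origin at the centre of its underside.
- cup_b: Bystander: a second white cup, the same as cup_a.
- bowl: Bystander: white bowl, 96 mm across, 35 mm high. Origin at the centre of its underside.

How it is judged:
On the way, in this order (a step that is already met when the one before it is completed fails the run):
1. the key is fully in the bolt's socket (horizontal distance between key and socket below 0.005 m and z of key in the frame of socket below -0.01 m and angle between key's own z axis and vertical below 0.15 rad), for 0.2 s.
2. the bolt is turned tight with the key in it (all of step 1 and value of joint bolt above 2.58 rad), for 0.2 s.
3. the key is back in its block (horizontal distance between key and keyblock below 0.008 m and z of key in the frame of keyblock below 0.019 m and angle between key's own z axis and vertical below 0.1 rad), for 0.2 s.
4. the basket hangs on the hook by its handle (x of basket_bar in the frame of hook between -0.036 and 0.06 m and y of basket_bar in the frame of hook between -0.022 and 0.022 m and z of basket_bar in the frame of hook between 0.001 and 0.009 m and angle between basket's own z axis and vertical below 0.15 rad and contact force between basket and stand above 1 N), for 0.2 s.
At the end, for the whole second after the job is handed in: Bolt within 0.12 rad of its stop; key upright in its block (8 mm off axis, 4 mm off home depth, 0.1 rad lean at most); basket at rest, level to 0.15 rad, its bar lying on both prongs between tips and posts, within 22 mm of the middle sideways, its weight on the stand (all of step 3 and all of step 4 and value of joint bolt above 2.58 rad and linear speed of each of basket, key below 0.03 m/s); the robot touches nothing.
It fails at once if a cup or the bowl is moved more than 30 mm (distance of any of cup_a, cup_b, bowl from where it was at the start of the episode above 0.03 m).
It also fails if it takes over 72 s, if anything falls off the work surface, if the arm or the gripper's body presses on something with over 40 N, if the wrist force passes 120 N, or if a joint passes its speed limit or range.

## Robot

A 7-joint arm with a two-finger parallel gripper is mounted at the origin on the work surface. World frame = base frame: x ahead of the robot, y to its left, z up, the work surface at z = 0. Lengths are in m, angles in rad, forces in N, time in s.
With the tool pointing down it reaches from about 0.4 to 0.85 m from the base axis. Payload 10.4 kg.
Tool frame: the origin (TCP) lies on the centre line of the jaws, within the pads' length; the fingertips stand 22 mm ahead of it and the grasp point (between the pads) lies 3 mm ahead of it; z points along the fingers, y is the line along which they close (so a half turn about z gives the same grasp; the last joint's range is limited). The gripper opens to 87 mm and grips with 3 to 60 N. Pads are 19 mm wide; open, the fingers measure 117 mm over their backs; the gripper's body (75 mm by 190 mm) begins 51 mm behind the grasp point.
Start: joints at [-0.023, 0.332, -0.065, 1.46, 0.022, 1.35, -0.088], TCP at [0.625, 0, 0.245] pointing down, gripper open.
Joint ranges: [-2.6, 2.6], [-0.5, 2.12], [-1.47, 1.34], [0.16, 2.42], [-1.27, 4.41], [0.06, 2.06], [-2.6, 2.6]. Speed limits (rad/s): [2.22, 2.22, 2.79, 2.79, 3.14, 3.14, 3.14].

## Interface

Orientations are given as a unit quaternion [x, y, z, w].
In Python, from bench import r gives the robot as it stands.
- The arm moves only by the shell command python3 jog.py [FORCE], which reads ROWS from standard input. ROWS is a JSON object whose key "steps" holds a list of rows, 1 to 12 of them, each of 5 numbers: dx, dy, dz in m, then a turn about the tool's z in rad, then the finger opening in m; each row is the pose to reach, as a shift and turn from the pose commanded when the command began, along the tool's axes at that moment; what a row does not reach only later rows make up. A row lasts 1/10 s, in which the tool goes at most 0.05 m and 0.15 rad, less where a joint would pass 70% of its speed; a pose out of reach is approached as far as the arm can. The fingers move at their own pace and stop on an object; FORCE is the grip in N (left out, the last holds). Time passes only in rows, so rows that do not move let the fingers close. It prints the time, the measured TCP pose, the force, the opening and the grip force at its end. Input that does not fit is refused with a message, and nothing moves.
- r.read_state(): the state, without advancing time (a new reading comes with each control period).
- r.camera(name): name is "scene" or "side" or "wrist"; returns a dict with "img" (480x640x3 uint8, red, green, blue), "fx", "fy", "cx", "cy" (pixels), "pose" (4x4, takes a point from camera to world coordinates). Camera axes: x right, y down, z forward; pixel columns grow to the right and rows downward; lengths in m; the calibration is good to about 2 mm. A picture is of the moment at which its call begins. There is no depth.
- r.close_job(): hands the job in; it is judged then, once.
The state is a dict: "time": time; "joint_positions": joint angles; "joint_vel": joint speeds; "joint_torque": joint torques, N m; "ee_pos": TCP position; "eef_rot": TCP orientation; "ft_force": force on the tool from outside, world axes, zero at the start; "torque": the same for the moment, N m; "width": finger opening in m; "grip_force": force on a finger pad.
Only numpy, scipy, OpenCV 4.12 (cv2) and the standard library are available. Lean on these libraries where they do the work, as an engineer would, in place of code of your own. Each camera call takes 0.05 s, during which the arm holds its last target. There are 200 camera calls.

## Working session

There is one attempt and no reset: what is moved stays moved. The work goes in short steps, Python scripts to look and compute and a shell command to move; the robot and the scene stay as the last step left them, time stands still between calls to the robot, and variables do not carry over. Pictures are saved under pics/ and viewed, at most 10 in all, crops included, and the job is handed in when it is done.

```bash
ls; mkdir -p pics; python3 - <<'E'
from bench import r
import cv2
s=r.read_state();print(s['time'],s['ee_pos'],s['eef_rot'])
for n in ("scene","side"):
    c=r.camera(n);cv2.imwrite(f"pics/{n}0.png",c["img"][:,:,::-1]);print(n,c["fx"],c["fy"],c["cx"],c["cy"],c["pose"].round(4).tolist())
E
```

```text
bench.py
jog.py
pics
0.0 [6.24650946e-01 2.22165590e-05 2.43763307e-01] [ 7.07084036e-01  7.07129169e-01 -5.28988996e-04 -4.72466284e-04]
scene 539.1514651599656 539.1514651599656 319.77545598552496 234.07331793116018 [[0.2731, 0.6946, -0.6656, 1.285], [0.962, -0.1943, 0.192, -0.2077], [0.004, -0.6927, -0.7212, 0.9401], [0.0, 0.0, 0.0, 1.0]]
side 516.060262110009 516.060262110009 320.2017012522128 243.8979554615181 [[-0.9686, -0.1409, 0.2049, 0.3262], [-0.2481, 0.6022, -0.7588, 0.7682], [-0.0165, -0.7858, -0.6183, 0.7243], [0.0, 0.0, 0.0, 1.0]]
```

View pics/scene0.png

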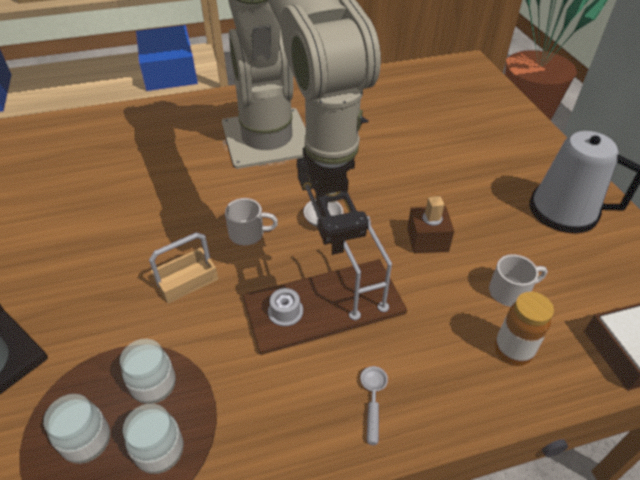

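View pics/side0.png

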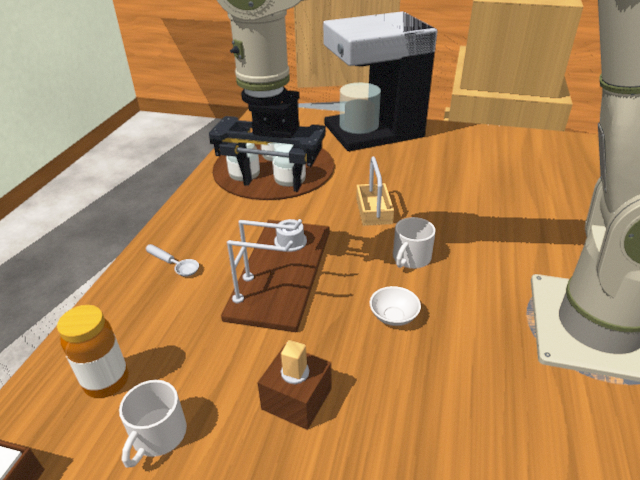

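The scene view shows the key and block at about (432,220), the stand base with corners near (247,300), (262,346), (405,303) and (388,265), the bolt cup at (285,303), and the basket at (184,268). In the side view, the key is at (294,362). I'll enlarge these for accurate pixel positions.

```bash
cat > h.py <<'E'
import numpy as np,cv2
K={"scene":(539.151,319.775,234.073,np.array([[0.2731,0.6946,-0.6656,1.285],[0.962,-0.1943,0.192,-0.2077],[0.004,-0.6927,-0.7212,0.9401]])),
"side":(516.060,320.202,243.898,np.array([[-0.9686,-0.1409,0.2049,0.3262],[-0.2481,0.6022,-0.7588,0.7682],[-0.0165,-0.7858,-0.6183,0.7243]]))}
def at(n,u,v,z):
    f,cx,cy,P=K[n];d=P[:,:3]@[(u-cx)/f,(v-cy)/f,1];p=P[:,3];return (p+d*(z-p[2])/d[2]).round(4)
def px(n,X):
    f,cx,cy,P=K[n];c=P[:,:3].T@(np.array(X)-P[:,3]);return (f*c[0]/c[2]+cx).round(1),(f*c[1]/c[2]+cy).round(1)
E
python3 - <<'E'
import cv2,numpy as np
def crop(n,x,y,w,h,s):
    im=cv2.imread(f"pics/{n}0.png")[y:y+h,x:x+w];o=cv2.resize(im,None,fx=s,fy=s,interpolation=cv2.INTER_CUBIC)
    for k in range(x-x%20+20,x+w,20):
        cv2.line(o,((k-x)*s,0),((k-x)*s,6),(0,255,0),1);cv2.putText(o,str(k),((k-x)*s-10,16),0,.35,(0,255,0))
    for k in range(y-y%20+20,y+h,20):
        cv2.line(o,(0,(k-y)*s),(6,(k-y)*s),(0,255,0),1);cv2.putText(o,str(k),(8,(k-y)*s+4),0,.35,(0,255,0))
    return o
a=np.hstack([crop("scene",400,190,66,75,4),crop("scene",145,228,75,75,4),crop("side",350,150,59,75,4)])
b=crop("scene",235,210,200,75,4)
A=np.vstack([a,crop("side",255,335,85,75,4)[:, :0].reshape(300,0,3) if 0 else np.hstack([crop("side",255,335,80,75,4),crop("side",270,215,60,75,4),crop("scene",260,280,60,75,4)])])
cv2.imwrite("pics/m1.png",A);print(A.shape)
cv2.imwrite("pics/m2.png",crop("scene",235,210,180,145,4))
E
```

```text
(600, 800, 3)
```

View pics/m1.png

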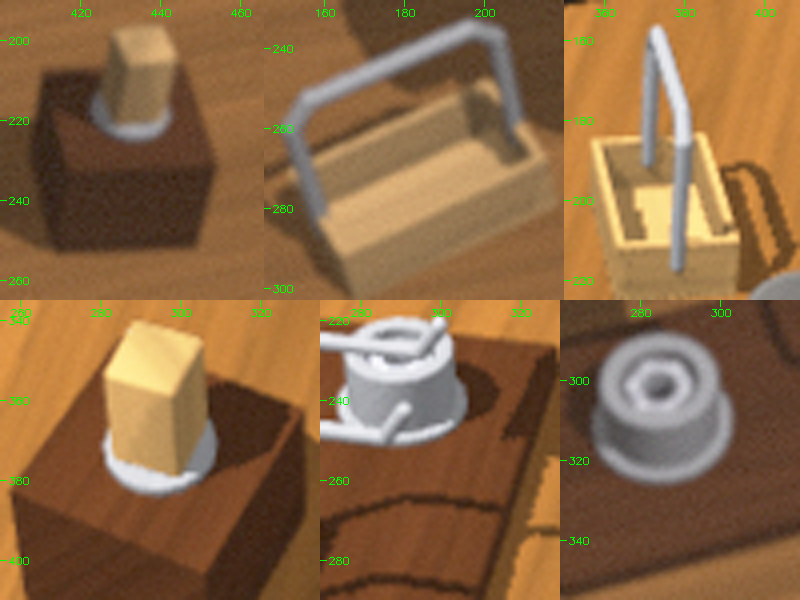

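View pics/m2.png

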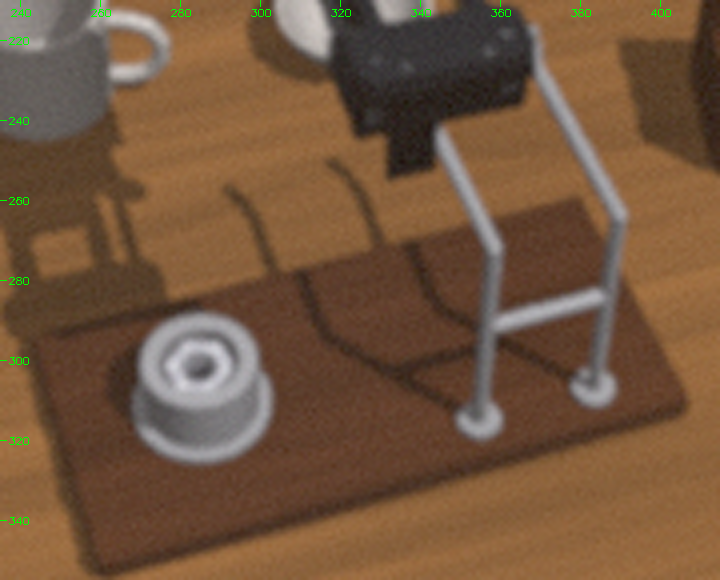

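```bash
python3 - <<'E'
from h import *
def P(l,n,z,*pts):
    a=np.array([at(n,*p,z) for p in pts])[:,:2]; print(l,n,a.tolist(),'mean',a.mean(0).round(4)); return a
P('keytop','scene',.127,(428.75,197),(440.75,196.3),(444.3,204.5),(431,206))
P('keytop','side',.127,(289.5,340),(305.75,345),(300,352),(281.7,353))
P('collar','scene',.075,(432.8,217.5));P('collar','side',.075,(295,372.5))
P('block','scene',.07,(410.5,208),(445,207.5),(453.75,231.25),(415.5,233))
P('bar','scene',.12,(154,252.5),(201.5,235))
P('bar','side',.12,(372.75,157.5),(380,184.5))
P('rim','scene',.04,(150,271.5),(200,248),(216,266.5),(167,290))
a=P('base','scene',.02,(243.75,295),(379.5,260),(406.5,311.25),(260,353))
m=a.mean(0);y=(a[1]+a[2]-a[0]-a[3]);th=np.arctan2(-y[0],y[1]);print('stand yaw',th,np.linalg.norm(y)/2)
R=np.array([[np.cos(th),-np.sin(th)],[np.sin(th),np.cos(th)]])
print('cup pred',m+R@[0,-.085])
P('cup','scene',.06,(284.9,300));P('cup','side',.06,(290,227))
P('posttops','scene',.16,(359,272),(389.5,264))
P('posttops','side',.16,(231,244),(242,224.5))
P('cupa','scene',.075,(245,209));P('bowl','side',.035,(395,305))
E
```

```text
keytop scene [[0.4895, 0.2755], [0.4946, 0.3024], [0.5215, 0.2986], [0.5181, 0.2683]] mean [0.5059 0.2862]
keytop side [[0.511, 0.274], [0.4844, 0.2776], [0.4891, 0.2925], [0.5149, 0.3007]] mean [0.4998 0.2862]
collar scene [[0.5057, 0.2869]] mean [0.5057 0.2869]
collar side [[0.4995, 0.2919]] mean [0.4995 0.2919]
block scene [[0.4577, 0.2524], [0.478, 0.3313], [0.5548, 0.3169], [0.5366, 0.2317]] mean [0.5068 0.2831]
bar scene [[0.4872, -0.3291], [0.4637, -0.2297]] mean [ 0.4754 -0.2794]
bar side [[0.4869, -0.3266], [0.4504, -0.2092]] mean [ 0.4686 -0.2679]
rim scene [[0.4634, -0.353], [0.4234, -0.2402], [0.4877, -0.2134], [0.5246, -0.3219]] mean [ 0.4748 -0.2821]
base scene [[0.5655, -0.1681], [0.5505, 0.1452], [0.6988, 0.1503], [0.714, -0.163]] mean [ 0.6322 -0.0089]
stand yaw 0.04815934972539294 0.31366367338281304
cup pred [ 0.63629196 -0.09380145]
cup scene [[0.6318, -0.092]] mean [ 0.6318 -0.092 ]
cup side [[0.6251, -0.0897]] mean [ 0.6251 -0.0897]
posttops scene [[0.68, 0.044], [0.6769, 0.1064]] mean [0.6784 0.0752]
posttops side [[0.6675, 0.1121], [0.6698, 0.0522]] mean [0.6686 0.0822]
cupa scene [[0.3619, -0.1229]] mean [ 0.3619 -0.1229]
bowl side [[0.3724, 0.0695]] mean [0.3724 0.0695]
```

```bash
echo '{"steps":[[0.288,-0.122,0,-1.40,0.087],[0.288,-0.122,0,-1.40,0.087],[0.288,-0.122,0,-1.40,0.087],[0.288,-0.122,0,-1.40,0.087],[0.288,-0.122,0,-1.40,0.087],[0.288,-0.122,0,-1.40,0.087],[0.288,-0.122,0,-1.40,0.087],[0.288,-0.122,0,-1.40,0.087],[0.288,-0.122,0,-1.40,0.087],[0.288,-0.122,0,-1.40,0.087],[0.288,-0.122,0,-1.40,0.087],[0.288,-0.122,0,-1.40,0.087]]}' | python3 jog.py 20
cat >> h.py <<'E'
def grab(name,fn):
    from bench import r
    c=r.camera(name);cv2.imwrite(f"pics/{fn}.png",c["img"][:,:,::-1])
    np.savez(f"pics/{fn}.npz",P=c["pose"],k=[c["fx"],c["cx"],c["cy"]])
    s=r.read_state();print(s["time"],s["ee_pos"].round(4) if hasattr(s["ee_pos"],"round") else s["ee_pos"],s["joint_positions"]);print(c["pose"].round(4).tolist(),c["fx"],c["cx"],c["cy"])
def load(fn):
    d=np.load(f"pics/{fn}.npz");K[fn]=(d["k"][0],d["k"][1],d["k"][2],d["P"][:3])
E
python3 -c "
from h import *
grab('wrist','w1')"
```

```text
time: 1.3
ee_pos: [0.5029, 0.2879, 0.2443]
eef_rot: [0.086, 0.996, -0.0, -0.0]
ft_force: [-0.3, 0.2, -0.4]
width: 0.0867
grip_force: 0.0
1.35 [0.5029 0.2879 0.2444] [-0.25677548  0.26081549 -0.40809665  1.56862796  0.10542689  1.33428962
  0.72084856]
[[0.1728, 0.9375, 0.3022, 0.4198], [0.985, -0.1643, -0.0534, 0.3031], [-0.0005, 0.3069, -0.9518, 0.3851], [0.0, 0.0, 0.0, 1.0]] 426.75920919895884 326.6627314490395 237.032454852989
```

View pics/w1.png

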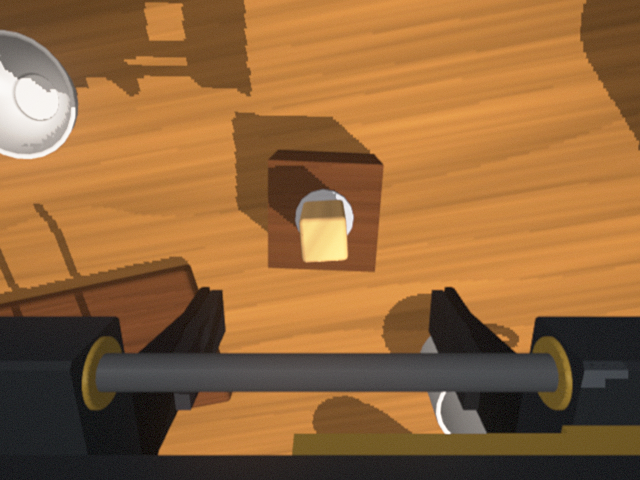

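The block top's corners are at about (270,162), (382,164), (376,271) and (268,267). The key's top face is centred near (324.5,241), and its collar near (325,217).

```bash
python3 - <<'E'
from h import *
load('w1')
def P(l,z,*pts):
    a=np.array([at('w1',*p,z) for p in pts])[:,:2]; print(l,a.tolist(),'mean',a.mean(0).round(4)); return a
im=cv2.imread('pics/w1.png')
h=cv2.cvtColor(im,cv2.COLOR_BGR2HSV)
roi=np.zeros(im.shape[:2],np.uint8);roi[200:275,290:360]=1
for vmin in (190,215):
    m=((h[...,2]>vmin)&(h[...,1]>70)&(roi>0)).astype(np.uint8)
    m=cv2.morphologyEx(m,cv2.MORPH_OPEN,np.ones((3,3)))
    c=max(cv2.findContours(m,0,2)[0],key=cv2.contourArea);q=cv2.minAreaRect(c);b=cv2.boxPoints(q);print(q)
    a=P('top',.127,*b)
    for i in range(4): d=a[(i+1)%4]-a[i];print(np.linalg.norm(d).round(4),np.degrees(np.arctan2(d[1],d[0])).round(1))
a=P('block',.07,(270,162),(382,164),(376,271),(268,267))
for i in range(4): d=a[(i+1)%4]-a[i];print(np.linalg.norm(d).round(4),np.degrees(np.arctan2(d[1],d[0])).round(1))
P('collar',.075,(325,217))
cv2.imwrite('pics/k.png',cv2.resize(im[145:285,255:395],None,fx=4,fy=4,interpolation=cv2.INTER_CUBIC))
E
```

```text
((323.60174560546875, 239.2293243408203), (43.51301956176758, 45.92061996459961), 86.633544921875)
top [[0.487, 0.2739], [0.4903, 0.3024], [0.5192, 0.2994], [0.516, 0.2699]] mean [0.5031 0.2864]
0.0287 83.4
0.0291 -5.9
0.0297 -96.2
0.0293 172.1
((323.9016418457031, 239.4332733154297), (42.71350860595703, 44.94906997680664), 87.27368927001953)
top [[0.4873, 0.2745], [0.4908, 0.3024], [0.5193, 0.2992], [0.5157, 0.2703]] mean [0.5033 0.2866]
0.0281 82.8
0.0287 -6.4
0.0291 -97.1
0.0287 171.6
block [[0.4557, 0.2544], [0.4713, 0.3352], [0.5546, 0.3192], [0.5365, 0.2352]] mean [0.5045 0.286 ]
0.0823 79.1
0.0848 -10.9
0.0859 -102.2
0.083 166.6
collar [[0.5025, 0.2872]] mean [0.5025 0.2872]
```

View pics/k.png

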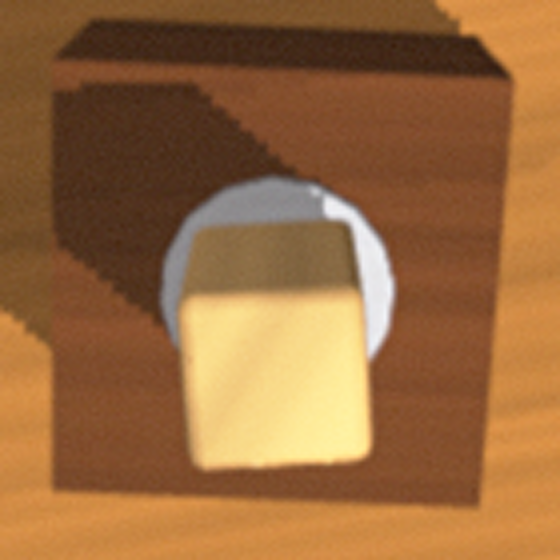

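```bash
echo '{"steps":[[0,-0.001,0.04,-0.05,0.087],[0,-0.001,0.08,-0.05,0.087],[0,-0.001,0.11,-0.05,0.087],[0,-0.001,0.126,-0.05,0.087],[0,-0.001,0.126,-0.05,0.087],[0,-0.001,0.126,-0.05,0.0],[0,-0.001,0.126,-0.05,0.0],[0,-0.001,0.126,-0.05,0.0],[0,-0.001,0.126,-0.05,0.0],[0,-0.001,0.126,-0.05,0.0],[0,-0.001,0.126,-0.05,0.0],[0,-0.001,0.126,-0.05,0.0]]}' | python3 jog.py 40
echo '{"steps":[[0,0,0,0,0.0],[0,0,0,0,0.0],[0,0,-0.04,0,0.0],[0,0,-0.08,0,0.0],[0,0,-0.12,0,0.0],[0,0,-0.16,0,0.0],[0,0,-0.19,0,0.0],[0,0,-0.19,0,0.0],[0,0,-0.19,0,0.0]]}' | python3 jog.py 40
```

```text
time: 2.55
ee_pos: [0.5029, 0.287, 0.1186]
eef_rot: [0.06, 0.998, 0.0, 0.0]
ft_force: [-0.5, 0.6, 0.2]
width: 0.0391
grip_force: 0.0
time: 3.45
ee_pos: [0.5028, 0.2871, 0.3084]
eef_rot: [0.06, 0.998, 0.0, 0.0]
ft_force: [0.3, 0.2, -2.0]
width: 0.03
grip_force: 40.0
```

```bash
echo '{"steps":[[-0.231,-0.353,0,0,0],[-0.231,-0.353,0,0,0],[-0.231,-0.353,0,0,0],[-0.231,-0.353,0,0,0],[-0.231,-0.353,0,0,0],[-0.231,-0.353,0,0,0],[-0.231,-0.353,0,0,0],[-0.231,-0.353,0,0,0],[-0.231,-0.353,0,0,0],[-0.231,-0.353,0.05,0,0],[-0.231,-0.353,0.108,0,0],[-0.231,-0.353,0.108,0,0]]}' | python3 jog.py
echo '{"steps":[[0,0,0,0,0],[0,0,0,0,0],[0,0,0,0,0]]}' | python3 jog.py
python3 -c "
from h import *
grab('wrist','w2')"
```

```text
time: 4.65
ee_pos: [0.6855, -0.0911, 0.1914]
eef_rot: [0.06, 0.998, 0.0, -0.007]
ft_force: [-1.9, 0.1, -3.0]
width: 0.0298
grip_force: 40.0
time: 4.95
ee_pos: [0.6909, -0.0911, 0.2037]
eef_rot: [0.06, 0.998, -0.0, 0.002]
ft_force: [-0.2, -0.4, -1.2]
width: 0.0295
grip_force: 40.0
5.0 [ 0.6907 -0.0912  0.2034] [ 0.18928914  0.51621248 -0.1824331   1.29542236  0.0924902   1.33411424
  1.45889758]
[[0.1212, 0.9433, 0.309, 0.6065], [0.9926, -0.1151, -0.0378, -0.0802], [-0.0001, 0.3113, -0.9503, 0.3441], [0.0, 0.0, 0.0, 1.0]] 426.75920919895884 326.6627314490395 237.032454852989
```

View pics/w2.png

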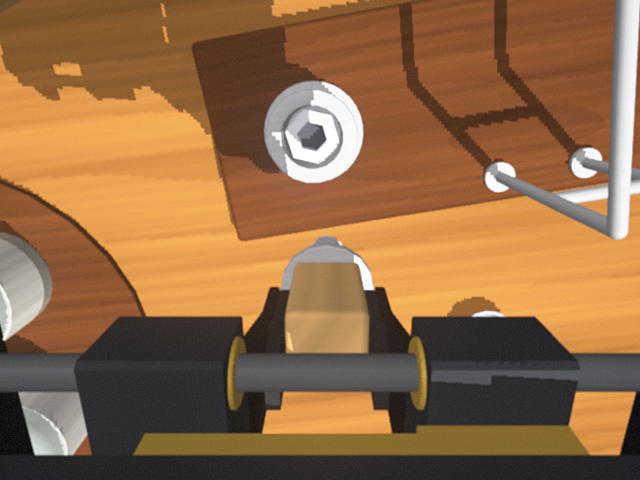

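The bolt cup is at about (314,132), with the hex recess near (311,136). The stand's corner is at (241,239), and the key hangs straight at x≈327. I'll take one enlarged crop to read the hexagon.

```bash
python3 - <<'E'
import cv2
im=cv2.imread('pics/w2.png')
o=cv2.resize(im[105:165,275:355],None,fx=10,fy=10,interpolation=cv2.INTER_CUBIC)
for k in range(280,355,10): cv2.putText(o,str(k),((k-275)*10,12),0,.4,(0,255,0));cv2.line(o,((k-275)*10,14),((k-275)*10,20),(0,255,0))
for k in range(110,165,10): cv2.putText(o,str(k),(0,(k-105)*10),0,.4,(0,255,0))
cv2.imwrite('pics/hex.png',o)
E
```

```text
(no output)
```

View pics/hex.png

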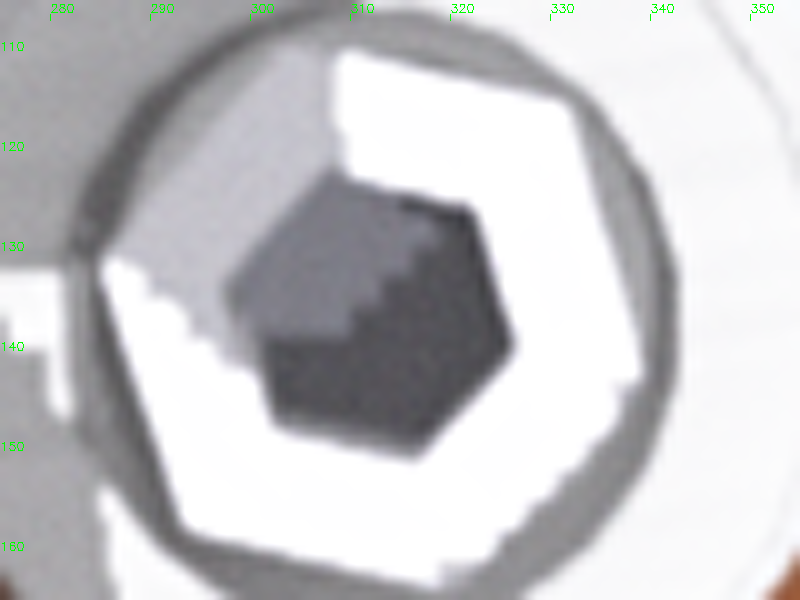

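```bash
python3 - <<'E'
from h import *
load('w2')
def hexf(pts,z):
    a=np.array([at('w2',275+u/10,105+v/10,z)[:2] for u,v in pts]);c=a.mean(0);d=a-c
    an=np.degrees(np.arctan2(d[:,1],d[:,0]));print('c',c.round(4),'r',np.linalg.norm(d,axis=1).round(4),'ang mod60',(an%60).round(1),an.round(0))
hexf([(335,172),(475,207),(515,345),(415,460),(275,425),(225,292)],.054)
hexf([(340,48),(570,95),(640,375),(440,585),(185,525),(100,260)],.054)
# stand frame from this picture
A=at('w2',194,45,.02);B=at('w2',241,239,.02);print('corners',A,B,np.degrees(np.arctan2(*(B-A)[[1,0]])))
u=(B-A)[:2];u/=np.linalg.norm(u);v=np.array([-u[1],u[0]]);print('bolt pred',(A+B)[:2]/2+v*.075)
f=[at('w2',499,177,.02),at('w2',586,162,.02)];print('feet',f,np.linalg.norm(f[0]-f[1]))
E
```

```text
c [ 0.6301 -0.0928] r [0.0097 0.0098 0.0096 0.0097 0.0097 0.01  ] ang mod60 [ 7.4  9.5 12.5  9.2  9.7 13.6] [-173.  129.   73.    9.  -50. -106.]
c [ 0.6302 -0.0924] r [0.0174 0.019  0.0178 0.0181 0.019  0.0188] ang mod60 [ 0.7 11.3 10.8  5.6  8.9 11.5] [-179.  131.   71.    6.  -51. -108.]
corners [ 0.561  -0.1678  0.02  ] [ 0.7052 -0.1614  0.02  ] 2.541279461824804
bolt pred [ 0.62977456 -0.08967376]
feet [array([0.6799, 0.0434, 0.02  ]), array([0.6764, 0.1086, 0.02  ])] 0.06529387413839066
```

```bash
python3 - <<'E'
from h import *
load('w2')
T=np.array([.6907,-.0912,.2034]);tx=np.array([-.9928,.12,0]);ty=np.array([.12,.9928,0])
for n,o in (('tip',(.00575,0,.103)),('taper',(.0085,0,.098)),('collarL',(0,-.022,.043)),('collarfront',(.022,0,.048)),('top front',(.015,0,-.009))): print(n,px('w2',T+tx*o[0]+ty*o[1]-np.array([0,0,o[2]])))
im=cv2.imread('pics/w2.png');print(im[226:270:2,327].tolist())
d=np.array([.6301,-.0926,0])-T;print('move',d@tx,d@ty)
E
```

```text
tip (np.float64(325.6), np.float64(236.0))
taper (np.float64(325.6), np.float64(234.1))
collarL (np.float64(278.6), np.float64(287.0))
collarfront (np.float64(325.2), np.float64(239.3))
top front (np.float64(324.7), np.float64(310.9))
[[53, 88, 147], [75, 147, 223], [87, 172, 240], [83, 170, 239], [110, 168, 230], [153, 154, 160], [138, 134, 136], [136, 133, 139], [135, 134, 136], [137, 134, 141], [169, 167, 170], [169, 167, 169], [163, 162, 164], [163, 160, 163], [163, 161, 162], [166, 163, 167], [166, 164, 167], [164, 161, 165], [119, 140, 161], [79, 122, 159], [83, 125, 160], [81, 125, 158]]
move 0.05999567999999999 -0.008661919999999997
```

```bash
python3 - <<'E'
from h import *
from scipy.optimize import least_squares
load('w2')
im=cv2.imread('pics/w2.png');g=im.sum(2)//3
print('col327',g[262:352:2,327].tolist());print('r250',g[250,275:380:3].tolist());print('r300',g[300,276:380:3].tolist());print('r275',g[275,276:380:3].tolist())
T=np.array([.6907,-.0912,.2034]);tx=np.array([-.9928,.12,0])
def f(p,x,kz):
    s,t,dz=p;h=kz-.103+dz # height above TCP
    return px('w2',T+tx*(s+x-t*h)+np.array([0,0,h+t*x]))[1]
obs=[(.0085,.005,235.3),(.022,.055,246),(.015,.060,262.5),(.015,.112,338)]
for p in ((0,0,0),): print([f(p,x,z) for x,z,_ in obs])
for fit in (obs,obs[:3]):
    q=least_squares(lambda p:[f(p,x,z)-r for x,z,r in fit]+[p[2]*200],[0,0,0],x_scale=.01,diff_step=1e-2);print(q.x,q.fun)
E
```

```text
col327 [140, 120, 122, 121, 119, 118, 121, 124, 120, 117, 120, 121, 119, 118, 119, 118, 117, 122, 117, 117, 119, 119, 117, 119, 123, 134, 146, 148, 144, 140, 139, 138, 139, 135, 137, 135, 139, 140, 140, 140, 140, 140, 142, 142, 146]
r250 [156, 156, 154, 156, 150, 153, 156, 153, 156, 147, 150, 166, 167, 162, 163, 163, 165, 163, 162, 164, 163, 163, 163, 164, 150, 119, 142, 152, 153, 157, 162, 160, 162, 163, 164]
r300 [40, 46, 44, 45, 117, 134, 127, 127, 125, 121, 121, 119, 118, 124, 123, 123, 121, 117, 117, 120, 113, 113, 116, 115, 121, 116, 119, 121, 113, 103, 65, 47, 49, 49, 41]
r275 [159, 161, 165, 167, 163, 162, 128, 130, 129, 127, 124, 123, 124, 125, 123, 125, 123, 123, 118, 115, 114, 113, 117, 117, 120, 118, 120, 108, 123, 252, 251, 253, 163, 166, 166]
[np.float64(234.1), np.float64(239.3), np.float64(257.1), np.float64(310.9)]
[0. 0. 0.] [ -1.2  -6.7  -5.4 -27.1   0. ]
[0. 0. 0.] [-1.2 -6.7 -5.4  0. ]
```

```bash
sed -i 's/return (f\*c\[0\]\/c\[2\]+cx).round(1),(f\*c\[1\]\/c\[2\]+cy).round(1)/return f*c[0]\/c[2]+cx,f*c[1]\/c[2]+cy/' h.py; python3 - <<'E'
from h import *
from scipy.optimize import least_squares
load('w2')
T=np.array([.6907,-.0912,.2034]);tx=np.array([-.9928,.12,0]);ty=np.array([.12,.9928,0])
def f(p,x,kz):
    s,t,dz=p;h=kz-.103+dz
    return px('w2',T+tx*(s+x-t*h)+np.array([0,0,h+t*x]))[1]
obs=[(.0085,.005,235.3),(.022,.055,245),(.015,.060,263),(.015,.112,312.5)]
for w in (0,300,1500):
    q=least_squares(lambda p:[f(p,x,z)-r for x,z,r in obs]+[p[2]*w],[0,0,0]);print(w,q.x.round(4),q.fun.round(1))
E
```

```text
0 [-0.0181  0.0566 -0.031 ] [ 0.4  0.8 -1.5  0.3 -0. ]
300 [-0.0039  0.0011 -0.0051] [ 2.2 -1.5 -2.1  1.4 -1.5]
1500 [-0.0015 -0.0094 -0.0003] [ 2.6 -2.  -2.2  1.7 -0.4]
```

```bash
echo '{"steps":[[0.061,-0.0087,0,0.223,0],[0.061,-0.0087,0,0.223,0],[0.061,-0.0087,0.02,0.223,0],[0.061,-0.0087,0.027,0.223,0],[0.061,-0.0087,0.027,0.223,0],[0.061,-0.0087,0.027,0.223,0],[0.061,-0.0087,0.027,0.223,0]]}' | python3 jog.py 50
python3 -c "
from h import *
grab('scene','s2')
grab('side','d2')
a=[cv2.resize(cv2.imread('pics/s2.png')[210:330,240:340],None,fx=4,fy=5)[:,:400],cv2.resize(cv2.imread('pics/d2.png')[130:250,240:340],None,fx=4,fy=5)]
cv2.imwrite('pics/hov.png',np.hstack(a))"
```

```text
time: 5.7
ee_pos: [0.6287, -0.0925, 0.1745]
eef_rot: [0.171, 0.985, 0.0, 0.001]
ft_force: [0.3, 0.6, -1.9]
width: 0.0295
grip_force: 50.0
5.75 [ 0.6286 -0.0925  0.1744] [ 0.19501623  0.40277849 -0.15672834  1.51698889  0.06503135  1.22564922
  1.25590939]
[[0.2731, 0.6946, -0.6656, 1.285], [0.962, -0.1943, 0.192, -0.2077], [0.004, -0.6927, -0.7212, 0.9401], [0.0, 0.0, 0.0, 1.0]] 539.1514651599656 319.77545598552496 234.07331793116018
5.8 [ 0.6285 -0.0925  0.1742] [ 0.19501431  0.40279811 -0.15667702  1.51727716  0.06499094  1.22557001
  1.25591373]
[[-0.9686, -0.1409, 0.2049, 0.3262], [-0.2481, 0.6022, -0.7588, 0.7682], [-0.0165, -0.7858, -0.6183, 0.7243], [0.0, 0.0, 0.0, 1.0]] 516.060262110009 320.2017012522128 243.8979554615181
```

```bash
echo '{"steps":[[0,0,0.012,0,0],[0,0,0.018,0,0],[0,0,0.021,0,0],[0,0,0.024,0,0],[0,0,0.024,0,0]]}' | python3 jog.py 50
```

```text
time: 6.3
ee_pos: [0.6282, -0.0928, 0.1492]
eef_rot: [0.171, 0.985, -0.0, 0.0]
ft_force: [3.1, -0.9, -2.7]
width: 0.0295
grip_force: 50.0
```

```bash
echo '{"steps":[[-0.001,0,0.003,0,0],[-0.001,0,0.006,0,0],[-0.001,0,0.009,0,0],[-0.001,0,0.009,0,0],[-0.001,0,0.009,0,0]]}' | python3 jog.py 50
```

```text
time: 6.8
ee_pos: [0.6297, -0.0931, 0.1432]
eef_rot: [0.171, 0.985, -0.0, 0.001]
ft_force: [-5.0, -1.0, 17.5]
width: 0.0296
grip_force: 50.0
```

```bash
echo '{"steps":[[0.0005,0,-0.0015,0.0,0],[0.0005,0,-0.0015,0.15,0],[0.0005,0,-0.0015,0.3,0],[0.0005,0,-0.0015,0.45,0],[0.0005,0,-0.0015,0.6,0],[0.0005,0,-0.0015,0.75,0],[0.0005,0,-0.0015,0.9,0],[0.0005,0,-0.0015,1.05,0],[0.0005,0,-0.0015,1.2,0],[0.0005,0,-0.0015,1.35,0],[0.0005,0,-0.0015,1.5,0],[0.0005,0,-0.0015,1.5,0]]}' | python3 jog.py 60
python3 -c "
from bench import r
s=r.read_state();print(s['torque'],s['joint_positions'])"
```

```text
time: 8.0
ee_pos: [0.6293, -0.0933, 0.1434]
eef_rot: [0.798, 0.602, 0.001, 0.001]
ft_force: [0.3, -2.0, 7.9]
width: 0.0294
grip_force: 60.0
[-0.70613244 -0.0825969  -0.01598332] [ 9.36263879e-04  4.21714279e-01  9.57054579e-02  1.56069623e+00
 -4.17859671e-02  1.15870582e+00 -1.73855247e-01]
```

```bash
echo '{"steps":[[0,0,0,0.15,0],[0,0,0,0.3,0],[0,0,0,0.45,0],[0,0,0,0.6,0],[0,0,0,0.6,0]]}' | python3 jog.py 60
python3 -c "
from bench import r
s=r.read_state();print(s['torque'],s['joint_positions'][6],s['eef_rot'])"
echo '{"steps":[[0,0,0,0.1,0],[0,0,0,0.2,0],[0,0,0,0.2,0]]}' | python3 jog.py 60
python3 -c "
from bench import r
s=r.read_state();print(s['torque'],s['joint_positions'][6],s['eef_rot'])"
```

```text
time: 8.5
ee_pos: [0.6292, -0.0934, 0.1434]
eef_rot: [0.941, 0.339, 0.001, 0.001]
ft_force: [0.0, -2.1, 7.2]
width: 0.0295
grip_force: 60.0
[-0.75557823  0.0059547  -0.07136772] -0.7408565132469169 [9.40756155e-01 3.39081336e-01 9.39814717e-04 9.05604379e-04]
time: 8.8
ee_pos: [0.6292, -0.0934, 0.1434]
eef_rot: [0.97, 0.244, 0.001, 0.001]
ft_force: [-0.6, -3.1, 7.7]
width: 0.0297
grip_force: 60.0
[-0.77085803  0.09800699  0.01079036] -0.9276174816355252 [9.69672748e-01 2.44403873e-01 9.81088449e-04 7.39012431e-04]
```

```bash
for i in 1 ; do echo '{"steps":[[0,0,0,0.1,0],[0,0,0,0.2,0],[0,0,0,0.2,0]]}' | python3 jog.py 60
python3 -c "
from bench import r
s=r.read_state();print(s['torque'],s['joint_positions'][6],s['eef_rot'])"; done; echo '{"steps":[[0,0,0,0.1,0],[0,0,0,0.2,0],[0,0,0,0.2,0]]}' | python3 jog.py 60
python3 -c "
from bench import r
s=r.read_state();print(s['torque'],s['joint_positions'][6],s['eef_rot'])"
```

```text
time: 9.1
ee_pos: [0.6292, -0.0935, 0.1434]
eef_rot: [0.989, 0.146, 0.001, 0.001]
ft_force: [0.3, -1.5, 7.9]
width: 0.0296
grip_force: 60.0
[-0.81678495  0.11531902  0.05907202] -1.1159160193407427 [9.89213912e-01 1.46472679e-01 1.05225558e-03 6.95565616e-04]
time: 9.4
ee_pos: [0.6292, -0.0934, 0.1434]
eef_rot: [0.999, 0.047, 0.001, 0.001]
ft_force: [0.3, -3.0, 7.6]
width: 0.0294
grip_force: 60.0
[-0.86242482  0.21496969  0.35302885] -1.303803450185043 [9.98883362e-01 4.72284942e-02 1.04918182e-03 6.31236876e-04]
```

```bash
echo '{"steps":[[0,0,0,0.08,0],[0,0,0,0.15,0],[0,0,0,0.15,0],[0,0,0,0.15,0]]}' | python3 jog.py 60
python3 -c "
from bench import r
s=r.read_state();print(s['torque'],s['joint_positions'][6],s['eef_rot'])"
```

```text
time: 9.8
ee_pos: [0.6291, -0.0935, 0.1434]
eef_rot: [1.0, -0.026, 0.001, 0.0]
ft_force: [-0.8, -2.5, 8.8]
width: 0.0294
grip_force: 60.0
[-0.69946076  0.26978712 -0.07529657] -1.441985117152565 [ 9.99648518e-01 -2.64866139e-02  1.07543280e-03  3.78688718e-04]
```

```bash
echo '{"steps":[[0,0,0,0.05,0],[0,0,0,0.1,0],[0,0,0,0.1,0],[0,0,0,0.1,0]]}' | python3 jog.py 60
python3 -c "
from bench import r
s=r.read_state();print(s['torque'],s['joint_positions'][6],s['eef_rot'])
from h import *
grab('wrist','w3');grab('side','d3');grab('scene','s3')
a=cv2.imread('pics/w3.png')[150:390,200:460];b=cv2.imread('pics/d3.png')[130:250,235:345];c=cv2.imread('pics/s3.png')[200:330,230:340]
R=lambda x:cv2.resize(x,(380,300))
cv2.imwrite('pics/m3.png',np.vstack([np.hstack([R(a),R(b)]),np.hstack([R(c),R(cv2.imread('pics/d2.png')[130:250,235:345])])]))"
```

```text
time: 10.2
ee_pos: [0.6291, -0.0935, 0.1434]
eef_rot: [0.997, -0.076, 0.001, 0.0]
ft_force: [-0.5, -1.7, 8.8]
width: 0.0296
grip_force: 60.0
[-0.66588613  0.26156075 -0.09155109] -1.535739450188379 [ 9.97078104e-01 -7.63806864e-02  1.06675147e-03  3.28923760e-04]
10.25 [ 0.6291 -0.0935  0.1434] [-0.18983278  0.43521237  0.34534031  1.57237514 -0.1557842   1.15914568
 -1.5356522 ]
[[-0.1531, -0.9418, -0.2993, 0.7128], [-0.9882, 0.1462, 0.0457, -0.1056], [0.0007, 0.3028, -0.9531, 0.2843], [0.0, 0.0, 0.0, 1.0]] 426.75920919895884 326.6627314490395 237.032454852989
10.3 [ 0.6291 -0.0935  0.1434] [-0.18979254  0.43516132  0.34526989  1.57236484 -0.15575214  1.15915322
 -1.53568166]
[[-0.9686, -0.1409, 0.2049, 0.3262], [-0.2481, 0.6022, -0.7588, 0.7682], [-0.0165, -0.7858, -0.6183, 0.7243], [0.0, 0.0, 0.0, 1.0]] 516.060262110009 320.2017012522128 243.8979554615181
10.35 [ 0.6291 -0.0935  0.1434] [-0.18978649  0.43516689  0.34526678  1.57237015 -0.15578045  1.15914502
 -1.53567221]
[[0.2731, 0.6946, -0.6656, 1.285], [0.962, -0.1943, 0.192, -0.2077], [0.004, -0.6927, -0.7212, 0.9401], [0.0, 0.0, 0.0, 1.0]] 539.1514651599656 319.77545598552496 234.07331793116018
```

View pics/m3.png

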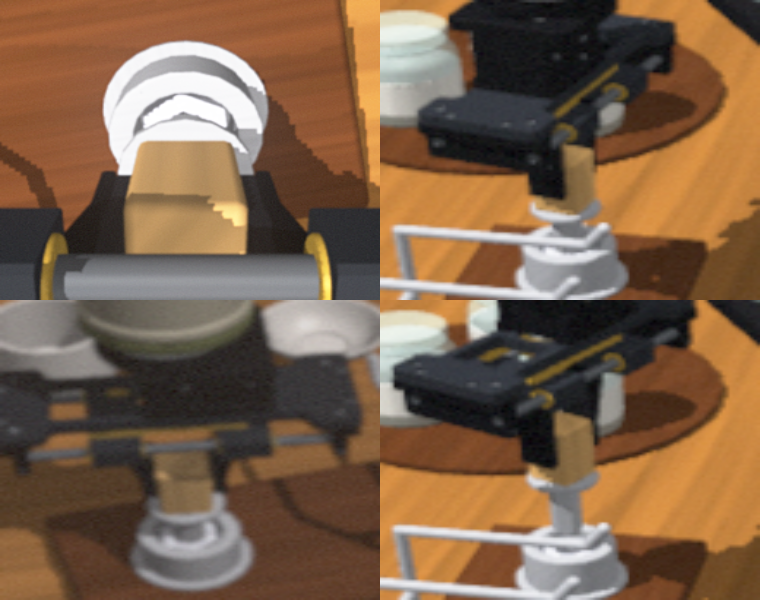

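The key stands fully seated in the socket and is square in the pads. The handle's front edge is level in the wrist view, and the collar is about 30 mm above the cup's rim. The torque shows no clear stop yet, so I'll probe further.

```bash
q(){ python3 -c "
from bench import r
import numpy as np
s=r.read_state();print('TZ',np.round(s['torque'],3),np.round(s['joint_torque'][6],3),np.round(s['eef_rot'],4))"; }
echo '{"steps":[[0,0,0,0.07,0],[0,0,0,0.07,0]]}' | python3 jog.py 60|grep -E "force|width";q
echo '{"steps":[[0,0,0,0.07,0],[0,0,0,0.07,0]]}' | python3 jog.py 60|grep -E "force|width";q
echo '{"steps":[[0,0,0,0.07,0],[0,0,0,0.07,0]]}' | python3 jog.py 60|grep -E "force|width";q
python3 - <<'E'
from h import *
load('w3');g=cv2.imread('pics/w3.png').mean(2)
for a in range(-60,61,8):
    print(a,[int(g[int(round(v)),int(round(u))]) for u,v in (px('w3',(.6298+rr*np.cos(np.radians(a))/1000,-.0930+rr*np.sin(np.radians(a))/1000,.054)) for rr in range(10,25))])
E
```

```text
ft_force: [-0.3, -2.8, 9.4]
width: 0.0297
grip_force: 60.0
TZ [-0.711  0.287 -0.039] -0.881 [ 9.937e-01 -1.123e-01  1.100e-03  3.000e-04]
ft_force: [-0.9, -2.6, 8.4]
width: 0.0297
grip_force: 60.0
TZ [-0.732  0.343 -0.045] -0.895 [ 9.891e-01 -1.470e-01  1.000e-03  2.000e-04]
ft_force: [-0.4, -3.4, 8.9]
width: 0.0297
grip_force: 60.0
TZ [-0.665  0.347 -0.013] -0.917 [ 9.834e-01 -1.815e-01  1.100e-03  2.000e-04]
-60 [190, 255, 255, 254, 254, 254, 255, 255, 207, 187, 247, 249, 248, 249, 249]
-52 [255, 255, 254, 254, 254, 254, 255, 228, 148, 210, 248, 249, 248, 248, 247]
-44 [255, 254, 254, 254, 254, 254, 254, 166, 158, 229, 247, 249, 249, 249, 249]
-36 [255, 254, 254, 254, 254, 255, 210, 149, 128, 195, 249, 248, 248, 249, 249]
-28 [254, 254, 254, 254, 254, 255, 250, 136, 156, 235, 248, 249, 249, 250, 250]
-20 [255, 254, 254, 254, 254, 255, 255, 143, 152, 223, 249, 250, 250, 249, 249]
-12 [255, 254, 254, 254, 254, 254, 255, 254, 130, 238, 249, 249, 249, 250, 250]
-4 [252, 255, 254, 255, 255, 254, 255, 255, 191, 241, 249, 249, 249, 250, 249]
4 [247, 255, 255, 255, 254, 254, 255, 255, 213, 223, 249, 249, 248, 249, 249]
12 [255, 254, 254, 254, 254, 255, 250, 127, 129, 238, 250, 249, 249, 249, 248]
20 [255, 254, 254, 254, 254, 255, 255, 130, 120, 219, 248, 249, 249, 249, 249]
28 [255, 254, 254, 254, 254, 255, 255, 122, 121, 149, 247, 248, 249, 249, 249]
36 [255, 254, 254, 254, 254, 253, 236, 143, 120, 218, 248, 247, 248, 249, 249]
44 [238, 255, 254, 254, 254, 254, 227, 136, 122, 140, 230, 248, 247, 247, 248]
52 [189, 223, 255, 255, 255, 255, 255, 219, 124, 129, 235, 246, 248, 248, 248]
60 [244, 212, 207, 255, 255, 255, 254, 255, 169, 138, 205, 248, 248, 248, 247]
```

```bash
cat > hd.py <<'E'
from h import *
from scipy.optimize import minimize
def head(fn,verbose=1):
    load(fn);g=cv2.GaussianBlur(cv2.imread(f'pics/{fn}.png').mean(2).astype(np.float32),(0,0),.7)
    A=np.radians(np.arange(0,360,4));out=[]
    cam=K[fn][3][:2,3];c=np.array([.6298,-.0930]);a0=np.arctan2(*(cam-c)[::-1])
    for a in a0+np.radians(np.arange(-60,61,4)):
        rr=np.arange(14,20,.25);v=[g[int(round(q[1])),int(round(q[0]))] for q in (px(fn,(c[0]+r/1e3*np.cos(a),c[1]+r/1e3*np.sin(a),.054)) for r in rr)]
        i=np.where(np.array(v)<200)[0];out.append((np.degrees(a),rr[i[0]] if len(i) else np.nan))
    o=np.array(out);o=o[(o[:,1]>15)]
    best=[]
    for th in range(0,60,1):
        d=(o[:,0]-th+180*4)%60-30; m=16.0/np.cos(np.radians(d)) ; e=o[:,1]-m; best.append((np.std(e),th))
    print(fn,sorted(best)[:3],len(o))
E
python3 - <<'E'
from hd import *
grab('wrist','w4');head('w2');head('w3');head('w4')
E
```

```text
11.0 [ 0.6291 -0.0934  0.1434] [-0.21853214  0.43919727  0.38338505  1.5740469  -0.17382919  1.16009957
 -1.7330264 ]
[[-0.3578, -0.89, -0.2828, 0.7082], [-0.9338, 0.341, 0.1084, -0.1229], [-0.0001, 0.3029, -0.953, 0.2843], [0.0, 0.0, 0.0, 1.0]] 426.75920919895884 326.6627314490395 237.032454852989
w2 [(np.float64(0.37793220857904897), 12), (np.float64(0.38029461819026383), 11), (np.float64(0.39215486775699226), 13)] 24
w3 [(np.float64(0.28765792077156), 59), (np.float64(0.29178775394003), 58), (np.float64(0.3050747436675935), 0)] 29
w4 [(np.float64(0.20082797483294598), 58), (np.float64(0.20354685737297776), 57), (np.float64(0.23523884798198225), 59)] 29
```

```bash
python3 - <<'E'
from h import *
for z in (.02,.06,.095,.1,.105,.11,.152,.162): print(z,np.round(px('side',(.6297,-.093,z)),1),np.round(px('scene',(.6297,-.093,z)),1))
s=cv2.imread('pics/d3.png');print('side col288',s[185:250,288].mean(1).astype(int).tolist())
s=cv2.imread('pics/s3.png');print('scene col285',s[255:320,285].mean(1).astype(int).tolist())
import cv2
a=cv2.resize(cv2.imread('pics/d3.png')[185:255,262:317],(400,510),interpolation=2);b=cv2.resize(cv2.imread('pics/s3.png')[250:330,254:316],(395,510),interpolation=2)
cv2.imwrite('pics/z.png',np.hstack([a,b]))
E
```

```text
0.02 [289.4 240.3] [285.  310.9]
0.06 [288.4 225.9] [284.2 299.3]
0.095 [287.5 212.7] [283.4 288.6]
0.1 [287.4 210.7] [283.3 287. ]
0.105 [287.3 208.8] [283.2 285.4]
0.11 [287.1 206.8] [283.1 283.8]
0.152 [286. 190.] [282.1 270. ]
0.162 [285.7 185.9] [281.8 266.6]
side col288 [67, 59, 74, 102, 103, 96, 88, 87, 86, 84, 80, 75, 65, 61, 58, 59, 58, 58, 50, 44, 44, 44, 40, 49, 62, 85, 97, 94, 94, 136, 167, 212, 220, 173, 121, 108, 114, 110, 111, 127, 211, 235, 219, 165, 122, 126, 187, 229, 232, 231, 192, 150, 147, 147, 144, 143, 156, 176, 203, 206, 190, 166, 141, 126, 145]
scene col285 [74, 86, 102, 100, 101, 95, 94, 96, 94, 84, 81, 85, 87, 91, 84, 81, 85, 84, 92, 91, 90, 79, 83, 95, 102, 110, 107, 105, 99, 107, 105, 105, 104, 104, 105, 104, 110, 130, 149, 168, 160, 136, 108, 98, 109, 111, 113, 113, 112, 131, 166, 190, 194, 180, 171, 171, 157, 134, 117, 108, 110, 112, 112, 112, 110]
```

```bash
python3 - <<'E'
from h import *
for n in('side','scene'):
    c=K[n][3][:2,3];b=np.array([.6293,-.0933]);u=(c-b)/np.linalg.norm(c-b)
    for f in (.040,.045,.050,.0535):
        print(n,f,'collar near bottom',np.round(px(n,(*(b+.022*u),f+.055))[1],1),'top',np.round(px(n,(*(b+.022*u),f+.060))[1],1))
    print('rim near outer',np.round(px(n,(*(b+.030*u),.06))[1],1),'rim near inner',np.round(px(n,(*(b+.020*u),.06))[1],1),'rim far inner',np.round(px(n,(*(b-.020*u),.06))[1],1))
E
```

```text
side 0.04 collar near bottom 218.5 top 216.6
side 0.045 collar near bottom 216.6 top 214.6
side 0.05 collar near bottom 214.6 top 212.7
side 0.0535 collar near bottom 213.3 top 211.3
rim near outer 234.0 rim near inner 231.3 rim far inner 220.5
scene 0.04 collar near bottom 297.3 top 295.8
scene 0.045 collar near bottom 295.8 top 294.2
scene 0.05 collar near bottom 294.2 top 292.6
scene 0.0535 collar near bottom 293.1 top 291.5
rim near outer 311.2 rim near inner 307.2 rim far inner 291.4
```

View pics/z.png

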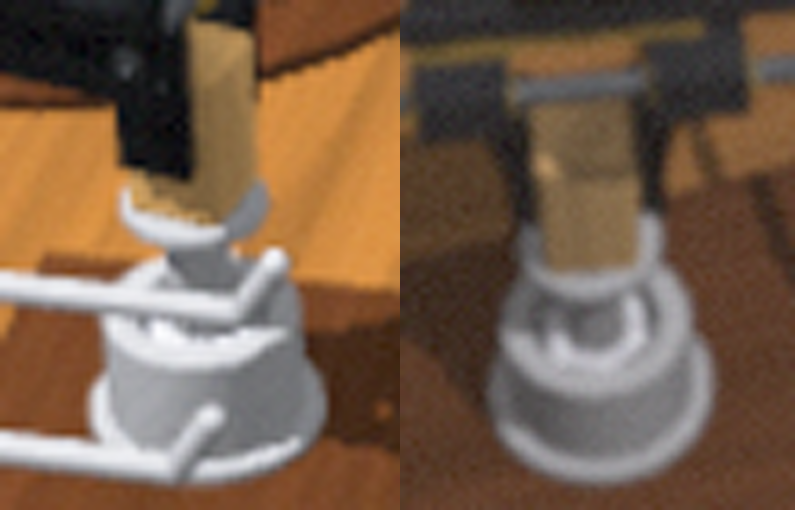

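In the side crop the collar's lower edge is at row ≈218, which puts the key's foot about 40–43 mm above the table, so it is seated. The bolt head didn't turn between the last two views, so the bolt is on its stop and the hex was camming over. I'll bring the key to the next aligned position, press it down and press it against the stop again.

```bash
q(){ python3 -c "
from bench import r
import numpy as np
s=r.read_state();print('TZ',np.round(s['torque'],3),np.round(s['joint_torque'][6],3),np.round(s['eef_rot'],4))"; }
echo '{"steps":[[0,0,0.0,0.1,0],[0,0,0.0,0.17,0],[0,0,0.002,0.17,0],[0,0,0.002,0.17,0]]}' | python3 jog.py 60|grep -E "pos|force|width";q
echo '{"steps":[[0,0,0,0.05,0],[0,0,0,0.1,0],[0,0,0,0.1,0]]}' | python3 jog.py 60|grep -E "pos|force|width";q
echo '{"steps":[[0,0,0,0.05,0],[0,0,0,0.1,0],[0,0,0,0.1,0]]}' | python3 jog.py 60|grep -E "pos|force|width";q
```

```text
ee_pos: [0.6296, -0.0933, 0.1432]
ft_force: [-4.8, -0.8, 21.5]
width: 0.0295
grip_force: 60.0
TZ [-0.329  1.61   0.022] -0.104 [ 9.647e-01 -2.632e-01  1.800e-03 -4.000e-04]
ee_pos: [0.6296, -0.0934, 0.1432]
ft_force: [-5.2, -1.5, 21.4]
width: 0.0299
grip_force: 60.0
TZ [-0.319  1.588  0.085] -0.85 [ 9.501e-01 -3.119e-01  1.800e-03 -5.000e-04]
ee_pos: [0.6294, -0.0936, 0.1432]
ft_force: [-4.9, -2.3, 22.3]
width: 0.0292
grip_force: 60.0
TZ [-0.431  1.786  0.191] -0.952 [ 9.334e-01 -3.589e-01  1.600e-03 -4.000e-04]
```

```bash
echo '{"steps":[[0,0,0,0,0],[0,0,0,0,0],[0,0,0,0,0]]}' | python3 jog.py 60|grep -E "force"; python3 - <<'E'
from hd import *
grab('wrist','w5');head('w5')
s=cv2.imread('pics/w5.png').mean(2).astype(int)
# handle front-top edge rows across columns & collar
for x in range(290,365,8): print(x,s[255:330:3,x].tolist())
E
```

```text
ft_force: [-5.5, -1.1, 22.4]
grip_force: 60.0
12.35 [ 0.6294 -0.0936  0.1432] [-0.26880354  0.44803187  0.45131324  1.57728659 -0.20759906  1.16072179
 -2.07715849]
[[-0.6694, -0.7086, -0.2231, 0.6922], [-0.7429, 0.6375, 0.2041, -0.1495], [-0.0024, 0.3024, -0.9532, 0.2842], [0.0, 0.0, 0.0, 1.0]] 426.75920919895884 326.6627314490395 237.032454852989
w5 [(np.float64(0.38608167198726784), 59), (np.float64(0.3975223486930246), 0), (np.float64(0.40344052673634734), 58)] 25
290 [246, 247, 201, 145, 169, 168, 167, 169, 172, 164, 154, 132, 92, 100, 103, 99, 103, 104, 101, 114, 133, 135, 139, 137, 137]
298 [129, 173, 173, 121, 108, 111, 113, 109, 110, 110, 106, 105, 103, 109, 105, 105, 99, 104, 104, 124, 140, 145, 146, 147, 146]
306 [170, 172, 169, 109, 107, 107, 105, 106, 108, 103, 103, 105, 104, 100, 100, 99, 101, 100, 95, 118, 140, 148, 154, 155, 152]
314 [172, 171, 167, 104, 105, 110, 106, 106, 107, 105, 107, 106, 106, 107, 103, 105, 103, 101, 104, 120, 142, 148, 150, 149, 148]
322 [169, 172, 168, 109, 105, 108, 108, 108, 107, 105, 105, 106, 105, 105, 103, 103, 104, 102, 101, 114, 136, 143, 146, 141, 141]
330 [169, 172, 165, 99, 104, 101, 103, 105, 103, 104, 100, 99, 103, 99, 97, 96, 96, 99, 95, 109, 128, 134, 140, 140, 140]
338 [171, 170, 164, 97, 101, 99, 99, 99, 98, 96, 96, 102, 94, 96, 95, 97, 95, 97, 94, 106, 125, 135, 138, 142, 144]
346 [168, 171, 166, 102, 101, 103, 104, 98, 100, 99, 102, 101, 97, 100, 98, 97, 96, 94, 95, 112, 129, 137, 148, 148, 148]
354 [161, 170, 166, 102, 104, 102, 102, 103, 103, 98, 99, 97, 100, 99, 97, 103, 100, 98, 99, 114, 131, 138, 148, 151, 148]
362 [102, 115, 150, 169, 169, 168, 171, 163, 157, 134, 119, 111, 109, 108, 105, 104, 106, 102, 103, 115, 133, 141, 149, 151, 158]
```

```bash
echo '{"steps":[[0,0,-0.002,-0.08,0],[0,0,-0.003,-0.15,0],[0,0,-0.01,-0.15,0],[0,0,-0.02,-0.15,0],[0,0,-0.05,-0.15,0],[0,0,-0.09,-0.15,0],[0,0,-0.13,-0.15,0],[0,0,-0.167,-0.15,0],[0,0,-0.167,-0.15,0],[0,0,-0.167,-0.15,0]]}' | python3 jog.py 60
python3 - <<'E'
from hd import *
from bench import r
from scipy.spatial.transform import Rotation as R
s=r.read_state();M=R.from_quat(s['eef_rot']).as_matrix();print(M.round(3).tolist(),s['joint_positions'])
d=np.array([.5029,.287,s['ee_pos'][2]])-s['ee_pos'];print(M.T@d)
grab('scene','s5')
E
```

```text
time: 13.35
ee_pos: [0.6284, -0.0923, 0.308]
eef_rot: [0.958, -0.287, 0.0, -0.0]
ft_force: [0.8, -1.1, -2.3]
width: 0.0297
grip_force: 60.0
[[0.835, -0.551, 0.001], [-0.551, -0.835, 0.001], [0.0, -0.001, -1.0]] [-0.26454675  0.34510964  0.45506131  1.35345668 -0.15077553  1.47602622
 -1.97275366]
[-3.13654497e-01 -2.47457310e-01  1.44047560e-04]
13.4 [ 0.628  -0.0922  0.3066] [-0.26445766  0.34612695  0.45471278  1.35509147 -0.1506806   1.4755932
 -1.97243919]
[[0.2731, 0.6946, -0.6656, 1.285], [0.962, -0.1943, 0.192, -0.2077], [0.004, -0.6927, -0.7212, 0.9401], [0.0, 0.0, 0.0, 1.0]] 539.1514651599656 319.77545598552496 234.07331793116018
```

```bash
python3 -c "
from hd import *
grab('wrist','w6');head('w6')"
echo '{"steps":[[-0.313,-0.248,0,-0.9,0],[-0.313,-0.248,0,-0.9,0],[-0.313,-0.248,0,-0.9,0],[-0.313,-0.248,0,-0.9,0],[-0.313,-0.248,0,-0.9,0],[-0.313,-0.248,0,-0.9,0],[-0.313,-0.248,0,-0.9,0],[-0.313,-0.248,0,-0.9,0],[-0.313,-0.248,0,-0.9,0],[-0.313,-0.248,0,-0.9,0],[-0.313,-0.248,0,-0.9,0],[-0.313,-0.248,0,-0.9,0]]}' | python3 jog.py 60
python3 - <<'E'
from h import *
from bench import r
from scipy.spatial.transform import Rotation as R
s=r.read_state();M=R.from_quat(s['eef_rot']).as_matrix();print(M.round(3).tolist(),s['joint_positions'])
d=np.array([.5035,.2867,.1186])-s['ee_pos'];print(M.T@d)
E
```

```text
13.45 [ 0.6278 -0.0922  0.3059] [-0.2643418   0.34672586  0.45458406  1.3558322  -0.15066568  1.47540861
 -1.9721431 ]
[[-0.5511, -0.7944, -0.2554, 0.6992], [-0.8344, 0.5246, 0.1689, -0.1383], [-0.0002, 0.3062, -0.952, 0.4472], [0.0, 0.0, 0.0, 1.0]] 426.75920919895884 326.6627314490395 237.032454852989
w6 [(np.float64(0.35748647624188884), 0), (np.float64(0.3640394059268992), 59), (np.float64(0.3654469682010929), 58)] 30
time: 14.65
ee_pos: [0.504, 0.2849, 0.3067]
eef_rot: [0.988, 0.157, -0.0, 0.0]
ft_force: [-0.3, -0.8, -1.0]
width: 0.0296
grip_force: 60.0
[[0.951, 0.31, -0.0], [0.31, -0.951, -0.001], [-0.001, 0.001, -1.0]] [-0.68919008  0.20206247  0.11280665  1.49604659 -0.02227278  1.44545166
 -1.83155369]
[ 1.58150948e-04 -1.99834677e-03  1.88128520e-01]
```

```bash
echo '{"steps":[[0,-0.002,0.05,0,0],[0,-0.002,0.1,0,0],[0,-0.002,0.12,0,0],[0,-0.002,0.14,0,0],[0,-0.002,0.16,0,0],[0,-0.002,0.175,0,0],[0,-0.002,0.185,0,0],[0,-0.002,0.188,0,0],[0,-0.002,0.188,0,0]]}' | python3 jog.py 60
```

```text
time: 15.55
ee_pos: [0.5032, 0.2883, 0.1194]
eef_rot: [0.987, 0.158, 0.0, -0.0]
ft_force: [0.4, 0.5, -1.9]
width: 0.0299
grip_force: 60.0
```

```bash
echo '{"steps":[[0,0.001,0.001,0,0],[0,0.001,0.001,0,0],[0,0.001,0.001,0,0.036],[0,0.001,0.001,0,0.05],[0,0.001,0.001,0,0.087],[0,0.001,0.001,0,0.087],[0,0.001,0.001,0,0.087],[0,0.001,-0.03,0,0.087],[0,0.001,-0.07,0,0.087],[0,0.001,-0.126,0,0.087],[0,0.001,-0.126,0,0.087],[0,0.001,-0.126,0,0.087]]}' | python3 jog.py 20
python3 - <<'E'
from h import *
grab('wrist','w7');load('w7')
im=cv2.imread('pics/w7.png');h=cv2.cvtColor(im,cv2.COLOR_BGR2HSV)
print(px('w7',(.5033,.2865,.127)))
m=((h[...,2]>190)&(h[...,1]>70)).astype(np.uint8);u,v=map(int,px('w7',(.5033,.2865,.127)));z=np.zeros_like(m);z[max(0,v-45):v+40,u-45:u+45]=1;m*=z
m=cv2.morphologyEx(m,cv2.MORPH_OPEN,np.ones((5,5)))
for c in cv2.findContours(m,0,2)[0]:
    q=cv2.minAreaRect(c)
    if cv2.contourArea(c)>300: print(q,at('w7',*q[0],.127))
g=im.mean(2).astype(int);print(g[v-70:v+40:4,u].tolist())
E
```

```text
time: 16.75
ee_pos: [0.5039, 0.2879, 0.2468]
eef_rot: [0.987, 0.158, 0.002, -0.001]
ft_force: [-0.1, 1.1, -0.8]
width: 0.0867
grip_force: 0.0
16.8 [0.5031 0.2875 0.2449] [-0.6889885   0.22828206  0.1071268   1.59328893 -0.02501247  1.32089721
 -1.83141365]
[[0.3117, -0.9059, -0.2869, 0.5841], [-0.9502, -0.2972, -0.0937, 0.3148], [-0.0004, 0.3018, -0.9534, 0.3879], [0.0, 0.0, 0.0, 1.0]] 426.75920919895884 326.6627314490395 237.032454852989
(np.float64(329.4127737801063), np.float64(241.54739085567564))
((327.0, 238.5), (43.0, 44.0), 90.0) [0.5048 0.2886 0.127 ]
[76, 74, 75, 75, 77, 192, 215, 217, 118, 125, 122, 121, 173, 180, 180, 182, 185, 187, 189, 190, 196, 199, 182, 46, 56, 51, 54, 81]
```

```bash
echo '{"steps":[[-0.204,0.524,0,-1.5,0.087],[-0.204,0.524,0,-1.5,0.087],[-0.204,0.524,0,-1.5,0.087],[-0.204,0.524,0,-1.5,0.087],[-0.204,0.524,0,-1.5,0.087],[-0.204,0.524,0,-1.5,0.087],[-0.204,0.524,0,-1.5,0.087],[-0.204,0.524,0,-1.5,0.087],[-0.204,0.524,0,-1.5,0.087],[-0.204,0.524,0,-1.5,0.087],[-0.204,0.524,0,-1.5,0.087],[-0.204,0.524,0,-1.5,0.087]]}' | python3 jog.py 20
echo '{"steps":[[0,0,0,0,0.087],[0,0,0,0,0.087],[0,0,0,0,0.087],[0,0,0,0,0.087]]}' | python3 jog.py
python3 - <<'E'
from h import *
grab('wrist','w8');load('w8')
from bench import r
from scipy.spatial.transform import Rotation as R
s=r.read_state();print(R.from_quat(s['eef_rot']).as_matrix().round(3).tolist())
for X in [(.472,-.274,.12),(.482,-.317,.12),(.462,-.231,.12)]: print(px('w8',X))
E
```

```text
time: 18.0
ee_pos: [0.4736, -0.2564, 0.2432]
eef_rot: [0.612, 0.791, -0.0, -0.001]
ft_force: [1.0, 0.6, 0.7]
width: 0.0867
grip_force: 0.0
time: 18.4
ee_pos: [0.4745, -0.2546, 0.2444]
eef_rot: [0.614, 0.789, 0.0, -0.001]
ft_force: [-0.4, -0.5, 0.6]
width: 0.0867
grip_force: 0.0
18.45 [ 0.4745 -0.2547  0.2446] [-0.05373551  0.14148571  0.51167689  1.71523493 -0.07190085  1.30414446
  0.72160068]
[[0.9694, 0.2338, 0.0754, 0.454], [0.2457, -0.9229, -0.2964, -0.1719], [0.0003, 0.3058, -0.9521, 0.3852], [0.0, 0.0, 0.0, 1.0]] 426.75920919895884 326.6627314490395 237.032454852989
[[-0.246, 0.969, -0.001], [0.969, 0.246, 0.001], [0.001, -0.0, -1.0]]
(np.float64(315.0412379164065), np.float64(263.0280301490936))
(np.float64(314.32156762788577), np.float64(322.1122633019053))
(np.float64(315.83270999134186), np.float64(198.0489399249589))
```

```bash
python3 - <<'E'
from h import *
im=cv2.imread('pics/w8.png');h=cv2.cvtColor(im,cv2.COLOR_BGR2HSV)
m=(h[...,1]<70)&(h[...,2]>70)
for r0 in range(120,345,10):
    xs=np.where(m[r0,230:420])[0]+230
    print(r0,[(int(g[0]),int(g[-1])) for g in np.split(xs,np.where(np.diff(xs)>2)[0]+1) if len(g)>3])
E
```

```text
120 []
130 []
140 []
150 []
160 []
170 [(306, 316)]
180 [(304, 316)]
190 [(302, 315)]
200 [(302, 315)]
210 [(302, 316)]
220 [(303, 316)]
230 [(304, 317)]
240 [(305, 318)]
250 [(306, 319)]
260 [(307, 320)]
270 [(308, 321)]
280 [(309, 322)]
290 [(309, 326)]
300 [(310, 327)]
310 [(311, 327)]
320 [(312, 328)]
330 [(313, 328)]
340 [(315, 328)]
```

```bash
python3 - <<'E'
from h import *
load('w8')
for p in [(308.5,205),(309.5,215),(312.5,250),(315.5,280),(318,300),(320.5,330)]: print(p,at('w8',*p,.122))
a,b=at('w8',309,210,.122),at('w8',314.5,270,.122);d=b-a;print(np.degrees(np.arctan2(d[0],-d[1])),'yaw')
im=cv2.imread('pics/w8.png');h=cv2.cvtColor(im,cv2.COLOR_BGR2HSV)
# tray rim/outline: pale wood brightness along columns & rows
for r0 in (180,220,260): print(r0,[tuple(map(int,h[r0,x])) for x in range(240,400,8)])
c=at('scene',154,252.5,.12),at('scene',201.5,235,.12);print(c)
E
```

```text
(308.5, 205) [ 0.4585 -0.2361  0.122 ]
(309.5, 215) [ 0.4607 -0.2422  0.122 ]
(312.5, 250) [ 0.4681 -0.2648  0.122 ]
(315.5, 280) [ 0.4751 -0.285   0.122 ]
(318, 300) [ 0.4802 -0.2989  0.122 ]
(320.5, 330) [ 0.4874 -0.3208  0.122 ]
18.567067988090074 yaw
180 [(15, 170, 180), (15, 166, 114), (15, 174, 116), (15, 161, 117), (21, 115, 249), (17, 134, 166), (17, 129, 174), (17, 133, 216), (14, 29, 97), (20, 6, 130), (19, 121, 241), (17, 130, 147), (17, 133, 159), (17, 134, 169), (22, 115, 251), (15, 173, 171), (15, 173, 183), (16, 176, 184), (15, 174, 180), (15, 175, 168)]
220 [(15, 165, 111), (15, 175, 188), (15, 160, 115), (14, 163, 125), (16, 147, 182), (16, 130, 165), (22, 113, 251), (22, 111, 251), (105, 6, 166), (150, 2, 222), (21, 120, 246), (16, 128, 152), (17, 131, 158), (17, 130, 153), (16, 134, 167), (15, 174, 186), (15, 168, 196), (15, 167, 183), (15, 175, 182), (15, 172, 194)]
260 [(14, 166, 112), (15, 171, 174), (15, 170, 196), (15, 162, 120), (14, 159, 120), (23, 111, 250), (17, 131, 233), (23, 111, 252), (22, 115, 253), (150, 5, 217), (9, 30, 197), (20, 120, 246), (16, 131, 158), (17, 131, 156), (17, 130, 159), (21, 119, 251), (15, 177, 173), (15, 168, 197), (15, 174, 188), (15, 173, 186)]
(array([ 0.4872, -0.3291,  0.12  ]), array([ 0.4637, -0.2297,  0.12  ]))
```

```bash
echo '{"steps":[[-0.021,-0.008,0,-0.077,0.087],[-0.021,-0.008,0.04,-0.077,0.087],[-0.021,-0.008,0.08,-0.077,0.087],[-0.021,-0.008,0.11,-0.077,0.087],[-0.021,-0.008,0.1216,-0.077,0.087],[-0.021,-0.008,0.1216,-0.077,0.087],[-0.021,-0.008,0.1216,-0.077,0.087],[-0.021,-0.008,0.1216,-0.077,0.0],[-0.021,-0.008,0.1216,-0.077,0.0],[-0.021,-0.008,0.1216,-0.077,0.0],[-0.021,-0.008,0.1216,-0.077,0.0],[-0.021,-0.008,0.1216,-0.077,0.0]]}' | python3 jog.py 50
echo '{"steps":[[0,0,0,0,0],[0,0,0,0,0],[0,0,0,0,0],[0,0,0,0,0]]}' | python3 jog.py 50
```

```text
time: 19.65
ee_pos: [0.4718, -0.2783, 0.1236]
eef_rot: [0.584, 0.812, 0.0, 0.0]
ft_force: [0.6, 0.3, -1.4]
width: 0.0548
grip_force: 0.0
time: 20.05
ee_pos: [0.4717, -0.2783, 0.1234]
eef_rot: [0.584, 0.812, 0.0, 0.0]
ft_force: [-0.4, -0.0, 0.4]
width: 0.0227
grip_force: 0.0
```

```bash
echo '{"steps":[[0,0,0,0,0],[0,0,0,0,0],[0,0,0,0,0],[0,0,0,0,0],[0,0,-0.04,0,0],[0,0,-0.08,0,0],[0,0,-0.12,0,0],[0,0,-0.12,0,0],[0,0,-0.12,0,0]]}' | python3 jog.py 50
python3 - <<'E'
from h import *
grab('wrist','w9');grab('scene','s9');grab('side','d9');load('w9')
from bench import r
from scipy.spatial.transform import Rotation as R
s=r.read_state();M=R.from_quat(s['eef_rot']).as_matrix();print(M.round(4).tolist(),s['width'])
for n,f in(('scene','s9'),('side','d9')):
    print(n,'bar',px(n,s['ee_pos']+M[:,2]*.003))
# held bar: grey columns per row in wrist
im=cv2.imread('pics/w9.png');h=cv2.cvtColor(im,cv2.COLOR_BGR2HSV);m=(h[...,1]<70)&(h[...,2]>70)
for r0 in range(100,340,15):
    xs=np.where(m[r0,230:420])[0]+230
    print(r0,[(int(g[0]),int(g[-1])) for g in np.split(xs,np.where(np.diff(xs)>2)[0]+1) if len(g)>3])
B=s['ee_pos']+M[:,2]*.003
for o in (.045,.05): print(o,px('w9',B+M[:,0]*o+np.array([0,0,.0])))
E
```

```text
time: 20.95
ee_pos: [0.4717, -0.2783, 0.2435]
eef_rot: [0.584, 0.812, 0.0, 0.0]
ft_force: [0.2, 0.7, -3.7]
width: 0.0081
grip_force: 50.0
21.0 [ 0.4712 -0.2779  0.2424] [-0.0200069   0.16593641  0.52859531  1.69741241 -0.08654099  1.30294062
  0.84985763]
[[0.9482, 0.3018, 0.0992, 0.4449], [0.3176, -0.9026, -0.2905, -0.1974], [0.0018, 0.307, -0.9517, 0.3843], [0.0, 0.0, 0.0, 1.0]] 426.75920919895884 326.6627314490395 237.032454852989
21.05 [ 0.471  -0.2778  0.2419] [-0.0199532   0.16648964  0.52856829  1.69792404 -0.08650135  1.3029842
  0.84983325]
[[0.2731, 0.6946, -0.6656, 1.285], [0.962, -0.1943, 0.192, -0.2077], [0.004, -0.6927, -0.7212, 0.9401], [0.0, 0.0, 0.0, 1.0]] 539.1514651599656 319.77545598552496 234.07331793116018
21.1 [ 0.4709 -0.2778  0.2417] [-0.01991706  0.16673436  0.52853146  1.69802437 -0.08645206  1.30310287
  0.8498211 ]
[[-0.9686, -0.1409, 0.2049, 0.3262], [-0.2481, 0.6022, -0.7588, 0.7682], [-0.0165, -0.7858, -0.6183, 0.7243], [0.0, 0.0, 0.0, 1.0]] 516.060262110009 320.2017012522128 243.8979554615181
[[-0.3185, 0.9479, -0.0027], [0.9479, 0.3185, 0.001], [0.0018, -0.0023, -1.0]] 0.008324344249502676
scene bar (np.float64(167.25240262997104), np.float64(199.6736611976233))
side bar (np.float64(378.70407577072405), np.float64(120.48508476198141))
100 []
115 []
130 []
145 []
160 [(319, 334)]
175 [(317, 337)]
190 [(315, 339)]
205 [(314, 340)]
220 [(314, 340)]
235 [(314, 340)]
250 [(314, 340)]
265 [(314, 340)]
280 [(314, 340)]
295 [(313, 340)]
310 [(313, 339)]
325 [(315, 338)]
0.045 (np.float64(323.16044963634215), np.float64(217.10931563691625))
0.05 (np.float64(323.1119992539496), np.float64(203.2866752629154))
```

```bash
python3 - <<'E'
from h import *
t=np.array([at('side',299.8,220.6,.178),at('side',291,241.8,.178)]);print(t,t.mean(0),np.linalg.norm(t[0]-t[1]),np.degrees(np.arctan2(*(t[0]-t[1])[:2])))
x=np.array([np.cos(.05),np.sin(.05),0]);print('hook from tips',t.mean(0)+x*.049+[.0035,0,0])
T=np.array([.4709,-.2778,.2417]);M=np.array([[-.3185,.9479],[.9479,.3185]])
for X in ((.505,.0685),(.612,.0735)): print(M.T@(np.array(X)-T[:2]))
E
```

```text
[[0.5604 0.0398 0.178 ]
 [0.5577 0.1036 0.178 ]] [0.55905 0.0717  0.178  ] 0.06385710610417607 177.57670296654976
hook from tips [0.61148876 0.07414898 0.178     ]
[0.31739692 0.14261994]
[0.28805692 0.24563774]
```

```bash
echo '{"steps":[[0.03,0.0115,0,0.03,0],[0.07,0.0265,0,0.06,0],[0.11,0.042,0,0.1,0],[0.15,0.057,0,0.13,0],[0.19,0.0725,0,0.16,0],[0.23,0.088,0,0.2,0],[0.27,0.103,0,0.23,0],[0.305,0.1165,0,0.26,0],[0.323,0.1235,0,0.274,0],[0.323,0.1235,0,0.274,0],[0.323,0.1235,0,0.274,0],[0.323,0.1235,0,0.274,0]]}' | python3 jog.py 50
python3 - <<'E'
from h import *
grab('wrist','w10');grab('side','d10');grab('scene','s10')
from bench import r
from scipy.spatial.transform import Rotation as R
s=r.read_state();M=R.from_quat(s['eef_rot']).as_matrix();print(M.round(4).tolist(),s['width'],s['ft_force'])
print(M.T@(np.array([.611,.072,.199])-s['ee_pos']), M.T@(np.array([.485,.066,.199])-s['ee_pos']))
# basket in side/scene: pale wood blob centre
for n,f in (('side','d10'),('scene','s10')):
    im=cv2.imread(f'pics/{f}.png');u,v=map(int,px(n,s['ee_pos']-[0,0,.103]));print(n,(u,v),'bar px',px(n,s['ee_pos']-[0,0,.003]))
    h=cv2.cvtColor(im,cv2.COLOR_BGR2HSV);m=((h[...,1]<70)&(h[...,2]>60)).astype(np.uint8)
    for r0 in range(v-75,v+15,8):
        xs=np.where(m[r0,u-60:u+60])[0]+u-60
        print(r0,[(int(g[0]),int(g[-1])) for g in np.split(xs,np.where(np.diff(xs)>2)[0]+1) if len(g)>1])
E
```

```text
time: 22.3
ee_pos: [0.4857, 0.0659, 0.2428]
eef_rot: [0.69, 0.724, -0.001, -0.0]
ft_force: [0.2, -0.8, -2.6]
width: 0.0084
grip_force: 50.0
22.35 [0.4858 0.0659 0.243 ] [-0.43050431  0.02897367  0.20719611  1.81911022 -0.00590453  1.29488415
 -0.17359445]
[[0.9989, 0.0453, 0.0147, 0.482], [0.0476, -0.9506, -0.3067, 0.1512], [0.0, 0.3071, -0.9517, 0.3835], [0.0, 0.0, 0.0, 1.0]] 426.75920919895884 326.6627314490395 237.032454852989
22.4 [0.4859 0.066  0.2432] [-0.4304948   0.02882023  0.20699046  1.81891427 -0.00596218  1.29486641
 -0.1737385 ]
[[-0.9686, -0.1409, 0.2049, 0.3262], [-0.2481, 0.6022, -0.7588, 0.7682], [-0.0165, -0.7858, -0.6183, 0.7243], [0.0, 0.0, 0.0, 1.0]] 516.060262110009 320.2017012522128 243.8979554615181
22.45 [0.4859 0.0662 0.2433] [-0.43060719  0.02873929  0.20676587  1.81876175 -0.00607261  1.2949328
 -0.17382298]
[[0.2731, 0.6946, -0.6656, 1.285], [0.962, -0.1943, 0.192, -0.2077], [0.004, -0.6927, -0.7212, 0.9401], [0.0, 0.0, 0.0, 1.0]] 539.1514651599656 319.77545598552496 234.07331793116018
[[-0.0484, 0.9988, -0.0002], [0.9988, 0.0484, -0.0001], [-0.0001, -0.
[... 330 characters left out ...]
9, 384)]
192 []
200 [(337, 339)]
208 [(334, 339)]
216 [(331, 337), (345, 346)]
224 [(276, 302), (330, 335), (341, 345)]
232 [(276, 303), (329, 334), (343, 344)]
240 [(276, 306), (329, 335), (394, 395)]
248 [(276, 301), (329, 334), (394, 395)]
256 [(329, 334), (393, 395)]
264 [(330, 334)]
scene (339, 208) bar px (np.float64(340.7953055718918), np.float64(172.93042971086996))
133 [(279, 307), (317, 319)]
141 [(279, 310), (340, 341)]
149 [(279, 314), (344, 345)]
157 [(279, 298), (373, 374)]
165 [(334, 336), (343, 346), (349, 352)]
173 [(332, 337)]
181 [(312, 317), (362, 365)]
189 [(310, 312), (362, 365)]
197 [(310, 313), (360, 364)]
205 [(310, 313)]
213 [(303, 306), (309, 310)]
221 [(366, 370)]
```

```bash
echo '{"steps":[[0,0,0.02,0,0],[0,0,0.044,0,0],[0,0,0.044,0,0],[0.001,0.02,0.044,0,0],[0.001,0.05,0.044,0,0],[0.001,0.08,0.044,0,0],[0.001,0.11,0.044,0,0],[0.001,0.125,0.044,0,0],[0.001,0.125,0.044,0,0],[0.001,0.125,0.044,0,0],[0.001,0.125,0.044,0,0]]}' | python3 jog.py 50
python3 - <<'E'
from h import *
grab('wrist','w11');grab('side','d11');grab('scene','s11')
from bench import r
s=r.read_state();B=np.array(s['ee_pos'])-[0,0,.003]
for n,f in (('side','d11'),('scene','s11')):
    im=cv2.imread(f'pics/{f}.png');u,v=map(int,px(n,B))
    h=cv2.cvtColor(im,cv2.COLOR_BGR2HSV);m=((h[...,1]<60)&(h[...,2]>90)).astype(np.uint8);print(n,u,v)
    for r0 in range(v-20,v+45,4):
        xs=np.where(m[r0,u-90:u+60])[0]+u-90
        print(r0,[(int(g[0]),int(g[-1])) for g in np.split(xs,np.where(np.diff(xs)>2)[0]+1) if len(g)>1])
E
```

```text
time: 23.55
ee_pos: [0.6101, 0.0743, 0.2]
eef_rot: [0.689, 0.725, 0.0, -0.0]
ft_force: [0.5, -0.4, -3.2]
width: 0.0079
grip_force: 50.0
23.6 [0.6101 0.0744 0.2   ] [-0.38430584  0.3357862   0.23665011  1.56368225 -0.08172871  1.2515357
 -0.08476362]
[[0.9988, 0.0463, 0.0162, 0.6062], [0.049, -0.9508, -0.3058, 0.1595], [0.0012, 0.3063, -0.9519, 0.3408], [0.0, 0.0, 0.0, 1.0]] 426.75920919895884 326.6627314490395 237.032454852989
23.65 [0.6102 0.0744 0.2   ] [-0.38432884  0.33585216  0.23662849  1.56360886 -0.08176157  1.25141719
 -0.08473621]
[[-0.9686, -0.1409, 0.2049, 0.3262], [-0.2481, 0.6022, -0.7588, 0.7682], [-0.0165, -0.7858, -0.6183, 0.7243], [0.0, 0.0, 0.0, 1.0]] 516.060262110009 320.2017012522128 243.8979554615181
23.7 [0.6103 0.0745 0.2   ] [-0.38434796  0.33600945  0.23664504  1.56347871 -0.08180338  1.25133954
 -0.08473555]
[[0.2731, 0.6946, -0.6656, 1.285], [0.962, -0.1943, 0.192, -0.2077], [0.004, -0.6927, -0.7212, 0.9401], [0.0, 0.0, 0.0, 1.0]] 539.1514651599656 319.77545598552496 234.07331793116018
side 266 219
199 [(258, 262), (282, 290)]
203 [(297, 304)]
207 []
211 [
[... 363 characters left out ...]
245), (254, 289), (298, 302)]
251 [(229, 231), (240, 246), (258, 263)]
255 [(229, 232), (238, 246), (258, 263)]
259 [(186, 192), (230, 239), (244, 247), (258, 264)]
263 [(176, 198), (231, 237), (245, 246), (259, 264)]
scene 363 229
209 [(303, 342)]
213 [(303, 342)]
217 [(273, 274), (305, 340)]
221 [(274, 276), (308, 337)]
225 [(273, 275), (315, 331), (336, 339)]
229 [(337, 339)]
233 [(338, 352), (355, 356)]
237 [(335, 339)]
241 [(331, 336), (341, 344)]
245 [(343, 346), (377, 381), (384, 387)]
249 [(345, 348), (379, 387)]
253 [(347, 350), (381, 386)]
257 [(349, 353), (384, 388)]
261 [(352, 355), (386, 390)]
265 [(353, 357), (388, 391)]
269 [(355, 359), (387, 390)]
273 [(357, 360), (387, 389)]
```

```bash
echo '{"steps":[[0,0,0.01,0,0],[0,0,0.02,0,0],[0,0,0.025,0,0],[0,0,0.027,0,0],[0,0,0.027,0,0],[0,0,0.027,0,0]]}' | python3 jog.py 50
```

```text
time: 24.3
ee_pos: [0.6108, 0.0744, 0.1724]
eef_rot: [0.689, 0.725, 0.0, 0.0]
ft_force: [-1.1, -0.1, -2.4]
width: 0.0086
grip_force: 50.0
```

```bash
echo '{"steps":[[0,0,0.001,0,0],[0,0,0.002,0,0],[0,0,0.003,0,0],[0,0,0.003,0,0],[0,0,0.003,0,0]]}' | python3 jog.py 50
```

```text
time: 24.8
ee_pos: [0.611, 0.0744, 0.1717]
eef_rot: [0.689, 0.725, 0.001, 0.0]
ft_force: [-8.4, -1.1, 16.1]
width: 0.0092
grip_force: 50.0
```

```bash
echo '{"steps":[[0,0,-0.002,0,0],[0,0,-0.002,0,0],[0,0,-0.002,0,0.02],[0,0,-0.002,0,0.03],[0,0,-0.002,0,0.05],[0,0,-0.002,0,0.05],[0,0,-0.002,0,0.05],[0,0,-0.02,0,0.05],[0,0,-0.04,0,0.05],[0,0,-0.08,0,0.05],[0,0,-0.12,0,0.05],[0,0,-0.12,0,0.05]]}' | python3 jog.py 20
python3 - <<'E'
from h import *
grab('wrist','w12');grab('side','d12');load('w12')
im=cv2.imread('pics/w12.png');h=cv2.cvtColor(im,cv2.COLOR_BGR2HSV);m=(h[...,1]<60)&(h[...,2]>70)
print('pred bar mid',px('w12',(.611,.0744,.169)))
for r0 in range(150,345,10):
    xs=np.where(m[r0,180:480])[0]+180
    print(r0,[(int(g[0]),int(g[-1])) for g in np.split(xs,np.where(np.diff(xs)>2)[0]+1) if len(g)>3])
im=cv2.imread('pics/d12.png');h=cv2.cvtColor(im,cv2.COLOR_BGR2HSV);m=((h[...,1]<60)&(h[...,2]>90));print('side',px('side',(.611,.0744,.169)))
for r0 in range(208,280,4):
    xs=np.where(m[r0,220:320])[0]+220
    print(r0,[(int(g[0]),int(g[-1])) for g in np.split(xs,np.where(np.diff(xs)>2)[0]+1) if len(g)>1])
E
```

```text
time: 26.0
ee_pos: [0.6128, 0.0746, 0.2956]
eef_rot: [0.689, 0.724, 0.004, 0.003]
ft_force: [0.4, 0.6, -0.6]
width: 0.0499
grip_force: 0.0
26.05 [0.6119 0.0744 0.2925] [-0.39018019  0.28818473  0.24710606  1.42964139 -0.07063895  1.4270342
 -0.09333517]
[[0.9988, 0.0435, 0.0245, 0.6076], [0.0489, -0.9514, -0.3041, 0.1595], [0.0101, 0.305, -0.9523, 0.4365], [0.0, 0.0, 0.0, 1.0]] 426.75920919895884 326.6627314490395 237.032454852989
26.1 [0.6111 0.0745 0.2902] [-0.39020109  0.28961441  0.24676493  1.43247382 -0.07077155  1.42627773
 -0.09331471]
[[-0.9686, -0.1409, 0.2049, 0.3262], [-0.2481, 0.6022, -0.7588, 0.7682], [-0.0165, -0.7858, -0.6183, 0.7243], [0.0, 0.0, 0.0, 1.0]] 516.060262110009 320.2017012522128 243.8979554615181
pred bar mid (np.float64(321.4483149007307), np.float64(236.3059557611227))
150 [(316, 329), (389, 392)]
160 [(315, 329), (379, 402)]
170 [(315, 329), (382, 406)]
180 [(315, 329), (400, 418)]
190 [(239, 427)]
200 [(238, 250), (316, 329), (399, 408)]
210 [(316, 330), (398, 407)]
220 [(316, 329), (378, 407)]
230 [(316, 329), (377, 406)]
240 [(316, 329), (390, 405)]
[... 245 characters left out ...]
p.float64(231.89939154177125))
208 []
212 []
216 [(273, 278)]
220 [(239, 245), (271, 280), (284, 300)]
224 [(239, 242), (246, 302)]
228 [(240, 242), (267, 273), (276, 302)]
232 [(240, 243), (265, 271), (276, 303)]
236 [(241, 243), (264, 269), (276, 305)]
240 [(229, 230), (242, 244), (262, 267), (274, 306)]
244 [(228, 266), (275, 305)]
248 [(228, 231), (241, 245), (258, 288), (298, 301)]
252 [(229, 232), (239, 246), (258, 264), (278, 281)]
256 [(230, 232), (237, 240), (244, 246), (258, 263)]
260 [(230, 238), (244, 247), (259, 263)]
264 [(231, 236), (245, 248), (259, 264)]
268 [(232, 235), (245, 248), (259, 264)]
272 [(232, 235), (246, 248), (259, 264)]
276 [(233, 235), (243, 247), (260, 265)]
```

```bash
echo '{"steps":[[0,0,-0.02,0,0.05],[0,0,-0.03,0,0.05],[0,0,-0.03,0,0.05],[0,0,-0.03,0,0.05],[0,0,-0.03,0,0.05],[0,0,-0.03,0,0.05],[0,0,-0.03,0,0.05],[0,0,-0.03,0,0.05]]}' | python3 jog.py 20
python3 - <<'E'
from h import *
from bench import r
grab('side','d13');a=r.camera('side')['img'].astype(int)
b=cv2.imread('pics/d13.png')[:,:,::-1].astype(int);c=cv2.imread('pics/d12.png')[:,:,::-1].astype(int)
D=lambda p,q:(np.abs(p-q).max(2)[212:330,222:310]>40).sum()
print('moving px',D(a,b),D(b,c))
o=cv2.imread('pics/side0.png')[:,:,::-1].astype(int);print('key diff',(np.abs(a-o).max(2)[335:430,255:340]>50).sum(),'cup_b',(np.abs(a-o).max(2)[375:460,120:190]>50).sum(),'bowl',(np.abs(a-o).max(2)[285:330,365:425]>50).sum(),'cup_a',(np.abs(a-o).max(2)[215:270,395:440]>50).sum())
E
```

```text
time: 26.9
ee_pos: [0.6106, 0.0745, 0.3192]
eef_rot: [0.689, 0.725, -0.0, -0.0]
ft_force: [-0.7, -0.6, -0.4]
width: 0.0503
grip_force: 0.0
26.95 [0.6107 0.0744 0.3193] [-0.39094328  0.28267328  0.24980638  1.38128003 -0.06925075  1.48624414
 -0.09479429]
[[-0.9686, -0.1409, 0.2049, 0.3262], [-0.2481, 0.6022, -0.7588, 0.7682], [-0.0165, -0.7858, -0.6183, 0.7243], [0.0, 0.0, 0.0, 1.0]] 516.060262110009 320.2017012522128 243.8979554615181
moving px 0 13
key diff 216 cup_b 0 bowl 0 cup_a 854
```

```bash
python3 -c "
from bench import r
print(r.close_job())"
```

```text
the job is handed in; nothing more can be done
None
```

I handed the job in at about 27 s: the bolt is turned to its stop, the key is back in its block, and the basket hangs still on both prongs. The hand-in gave no verdict. The bolt being tight is inferred from its head no longer turning with the key, after the key slipped in the socket against the stop. `cup_b` and the bowl look unmoved; around `cup_a` the picture changed, most likely a shadow, and I didn't rule out a small shift.

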